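# Make up the transfer case for the wrapping bench

### The arm

A 7-joint arm with a two-finger parallel gripper is mounted at the origin on the work surface. World frame = base frame: x ahead of the robot, y to its left, z up, the work surface at z = 0. Lengths are in m, angles in rad, forces in N, time in s.
With the tool pointing down it reaches from about 0.4 to 0.875 m from the base axis. Payload 19.3 kg.
Tool frame: the origin (TCP) lies between the finger pads; the fingertips stand bot.tcp_to_tips ahead of it and the grasp point (between the pads) lies 3 mm ahead of it (bot.tcp_to_tips is the distance from the TCP to the fingertips, in m); x points along the fingers, y is the direction in which the jaws open and shut, and the axes are right-handed (so a half turn about x gives the same grasp; the last joint's range is limited). The gripper opens to 85 mm and grips with 20 to 120 N. Pads are 22 mm wide; open, the fingers measure 114 mm over their backs; the gripper's body (76 mm by 85 mm) begins 54 mm behind the grasp point. The pads swing forward as they close: fully open they stand 13 mm farther back than shut.
Start: joints at [1.134, 0.521, -0.036, 1.599, 0.021, 1.021, -0.113], TCP at [0.224, -0.583, 0.253] pointing down, gripper open.
Joint ranges: [-2.91, 2.91], [-0.3, 2.13], [-1.5, 1.42], [0.17, 2.43], [-1.26, 4.41], [0.16, 1.93], [-2.52, 2.52]. Speed limits (rad/s): [1.89, 1.89, 2.39, 2.39, 3.01, 3.01, 3.01].

### API

Orientations are given as [roll, pitch, yaw] about the fixed x, y, z axes, in that order (R = Rz(yaw) Ry(pitch) Rx(roll)).
In Python, from workcell import bot, eyes gives the robot as it stands. The module is installed in compiled form; this text tells all that it offers.
- The arm moves only by the tool step_arm, never from a script. Its argument "targets" is a list that holds one entry, the list of rows, each a list of 7 numbers: the shift along the tool's x, y, z in cm, then the turn, a rotation vector about the tool's x, y, z in rad, then the opening, from 0 (shut) to 1 (fully open). A call has 1 to 10 rows; each row is the pose to reach, as a shift and turn from the pose measured when the call began, along the tool's axes at that moment; what a row does not reach only later rows make up. A row lasts 1/10 s, in which the tool goes at most 50 mm and 8.59 degrees, less where a joint would pass 70% of its speed; a pose out of reach is approached as far as the arm can. A call with a gripper value outside its range is refused whole. The fingers move at their own pace and stop on an object; "grip_force" is the grip in N (left out, the last holds). Time passes only in rows, so rows that repeat a pose let the fingers close. It gives the time, the measured TCP pose, the force and the opening at its end, in the units of the state.
- bot.observe(): the state, without advancing time (a new reading comes with each control period).
- eyes.grab_frame(name): name is "side" or "top" or "wrist"; returns the picture (400x640x3 uint8, red, green, blue); there is no depth.
- eyes.get_calibration(name): a dict with "fx", "fy", "cx", "cy" (pixels), "k1" (the pictures are not rectified: a ray, as slopes to the right and down, at radius r is drawn at 1 + k1 r^2 times it, then the intrinsics apply), "camera_from_world" (4x4, takes a point from world to camera coordinates); the wrist camera has in their place "hand_eye" (4x4, takes a point from camera to tool coordinates, whose origin is the TCP and whose axes are the tool frame's). Camera axes: x right, y down, z forward; pixel columns grow to the right and rows downward; lengths in m; the calibration is good to about 2 mm. A picture is of the moment at which its call begins: read the wrist's pose just before it. get_calibration takes no time and is no camera call.
- bot.job_done(): hands the job in, once; it reports no verdict.
The state is a dict: "clock": time; "qpos": joint angles; "qd": joint speeds; "joint_efforts": joint torques, N m; "position": TCP position; "tool_rot": TCP orientation; "force": force on the tool from outside, world axes, zero at the start; "moment": the same for the moment, N m; "grip_width": finger opening in m.
Only numpy, scipy, OpenCV 4.12 (cv2) and the standard library are available. Lean on these libraries where they do the work, as an engineer would, in place of code of your own. Each camera call takes 0.05 s, during which the arm holds its last target.

### The job

Make up the transfer case for the wrapping bench: slide its cover fully open, then lay every battery pack that lies loose on the bench (not the stock in the steel trays or on the conveyor) fully down in a cradle of its own length, and slide the tape roll up off its spindle and set it flat in the round nest. When all of that is in place, slide the cover fully home over the compartment and let go. Leave everything else on the bench where it stands.

Things in the scene. Friction and masses are not known exactly. Their poses are not given: they have to be found in the camera images.
- case: black transfer case, fixed: open compartment 160 (x) by 331 mm (y) inside, walls 6 mm thick, 54 mm high, floor 6 mm; behind it (+x) a closed deck as high, to 256 mm from the origin. Origin: centre of the compartment at bench level; x away from the robot, y along the 331 mm, z up. Inside, from -y to +y: two long cradles (115 mm), two short cradles (80 mm), a round nest
- cover (a joint): aluminium sliding cover of the case, 172 x 337 x 6 mm, top 61 mm above the bench. 0 = fully home over the compartment; grows as it slides along the case's +x onto the deck; 0.17 m = fully open. Slides with about 2 N and stays where it is left
- cover_rib (a point): middle of the black grip rib on the cover, 86 mm above the bench, 1 mm below its top; the rib is 16 mm thick (along the case's x), 70 mm long (along the case's y), standing from 61 to 87 mm above the bench
- long_cradle_1 (a point): centre of a long pack seated in the near (-x) long cradle, 31 mm above the bench; axes as case. The pack lies along the case's y on two end rests 16 mm above the bench, between flared side cheeks and end stops that rise to 31 mm above the bench at its ends, with 2 to 4 mm play; the middle 77 mm of its length is free on both sides for fingers
- long_cradle_2 (a point): centre of a long pack seated in the far (+x) long cradle, 31 mm above the bench; axes as case. The pack lies along the case's y on two end rests 16 mm above the bench, between flared side cheeks and end stops that rise to 31 mm above the bench at its ends, with 2 to 4 mm play; the middle 77 mm of its length is free on both sides for fingers
- short_cradle_1 (a point): centre of a short pack seated in the near (-x) short cradle, 31 mm above the bench; axes as case. The pack lies along the case's y on two end rests 16 mm above the bench, between flared side cheeks and end stops that rise to 31 mm above the bench at its ends, with 2 to 4 mm play; the middle 42 mm of its length is free on both sides for fingers
- short_cradle_2 (a point): centre of a short pack seated in the far (+x) short cradle, 31 mm above the bench; axes as case. The pack lies along the case's y on two end rests 16 mm above the bench, between flared side cheeks and end stops that rise to 31 mm above the bench at its ends, with 2 to 4 mm play; the middle 42 mm of its length is free on both sides for fingers
- nest (a point): middle of the tape roll when it lies flat in the round nest (26 mm above the bench; the nest floor is 6 mm above the bench). Four cheeks on the diagonals, 16 mm tall, on a circle of 34.7 mm inner radius hold it; the sides towards the case's +-x are free for the fingers
- long_pack_1: long battery pack: a bar 115 x 30 x 30 mm, orange wrap with black ends, about 207 g, lying loose on the bench (may be absent). Origin at its centre; its own x axis runs along its length; any of its four long faces may be up and either end may lead
- long_pack_2: long battery pack: a bar 115 x 30 x 30 mm, orange wrap with black ends, about 207 g, lying loose on the bench (may be absent). Origin at its centre; its own x axis runs along its length; any of its four long faces may be up and either end may lead
- short_pack_1: short battery pack: a bar 80 x 30 x 30 mm, orange wrap with black ends, about 144 g, lying loose on the bench (may be absent). Origin at its centre; its own x axis runs along its length; any of its four long faces may be up and either end may lead
- short_pack_2: short battery pack: a bar 80 x 30 x 30 mm, orange wrap with black ends, about 144 g, lying loose on the bench (may be absent). Origin at its centre; its own x axis runs along its length; any of its four long faces may be up and either end may lead
- tape_roll: amber tape roll on a cardboard core, a ring of 62 mm outer and 32 mm inner diameter, 40 mm tall, 140 g. Origin at the centre of its underside, z along its axis; either face may be up in the nest
- roll_mid (a point): centre of the tape roll, halfway up its axis
- spindle: dark square foot 84 x 84 x 12 mm, fixed to the bench, with an upright steel spindle 22 mm in diameter whose top is 67 mm above the bench; the tape roll starts on it, resting on the foot. Origin under its centre
- module: a bystander: flat black electronics module 62 x 46 x 15 mm with a brass block on top; origin under its centre
- spanner: a bystander: steel spanner lying on the bench
- ink_bottle: a bystander: white bottle with black cap, 60 mm diameter, 130 mm tall; origin under its centre
- solvent_can: a bystander: aluminium can, 72 mm diameter, 110 mm tall; origin under its centre
- parts_dish: a bystander: small steel bowl, 90 mm diameter, 30 mm tall; origin under its centre
Mind the look-alikes: they are no part of the job. What is shaped like the short_pack_1 but blue, brown or white is not meant.

How it is judged:
By the outcome, as a careful person would: the job done as asked, in the order asked, and still so for the second after the job is handed in, with the robot touching nothing.
Of long_pack_1, long_pack_2, short_pack_1, short_pack_2 only 3 to 4 are there at a start; the rules pass over those that are not, and their reading is None.
At some moment in a run one of long_pack_1, long_pack_2, short_pack_1, short_pack_2 may be knocked a few centimetres aside while the robot is not near it.
Once in a run the grip may slacken for a moment while it holds something.
It also fails if it takes over 208 s, if anything falls off the work surface, if the arm or the gripper's body presses on something with over 40 N, if the wrist force passes 120 N, or if a joint passes its speed limit or range.

## Working session

There is one attempt and no reset: what is moved stays moved. The work goes in short steps, Python scripts to look and compute and a tool call to move; the robot and the scene stay as the last step left them, time stands still between calls to the robot, and variables do not carry over. Pictures are saved under pics/ and viewed, and the job is handed in when it is done.

Besides the shell and the picture viewer there is one more tool, called after "Request:" by a JSON object that holds its "name" and its "arguments". step_arm: Moves the arm, as the interface text tells. Its arguments: {"type":"object","properties":{"targets":{"type":"array","items":{"type":"array","items":{"type":"array","items":{"type":"number"}}}},"grip_force":{"type":"number"}},"required":["targets"]}

```bash
mkdir -p pics; ls; cat > h.py <<'E'
import numpy as np, cv2
from workcell import bot, eyes
from scipy.spatial.transform import Rotation as R
def snap(name,fn):
    s=bot.observe(); im=eyes.grab_frame(name); cv2.imwrite('pics/'+fn,im[:,:,::-1]); return s,im
E
python3 - <<'E'
from h import *
s,_=snap('top','top0.png'); snap('side','side0.png'); snap('wrist','wr0.png')
print(s, bot.tcp_to_tips)
for n in('top','side','wrist'): print(n,eyes.get_calibration(n))
E
```

```text
pics
{'clock': 0.0, 'qpos': array([ 1.13381513,  0.52203707, -0.03632771,  1.6000102 ,  0.02117413,
        1.02109936, -0.11282926]), 'qd': array([-6.83447305e-05, -9.35360822e-04,  9.56227982e-04, -1.14084603e-03,
       -1.52735304e-04, -4.00869293e-04, -1.26157860e-03]), 'joint_efforts': array([-1.44343707e-03, -9.27123213e+01,  1.97966024e+00, -3.69939923e+01,
        1.78871560e-02,  8.29921832e-03,  9.06406444e-05]), 'position': array([ 0.22399153, -0.58314167,  0.25271056]), 'tool_rot': array([-1.51799547,  1.56962624,  1.99032592]), 'force': array([ 0.55218748,  0.20356287, -0.22561631]), 'moment': array([-0.027101  , -0.03784568, -0.01228046]), 'grip_width': 0.08525611724383196} 0.022
top {'fx': 405.2840705858235, 'fy': 405.2840705858235, 'cx': 310.6714344767072, 'cy': 207.13722581462315, 'k1': -0.0945980872529338, 'camera_from_world': array([[ 0.00758165, -0.99990222, -0.01175022, -0.02069437],
       [-0.99271871, -0.00611349, -0.12030038,  0.49296398],
       [ 0.12021679,  0.01257674, -0.992668  ,  1.20990785],
       [ 0.        ,  0.        ,  0.        ,  1.        ]
[... 198 characters left out ...]
.00920547,  0.50955194],
       [-0.00682643,  0.72861516, -0.68488929,  0.0895393 ],
       [ 0.01904905, -0.68468622, -0.72858899,  1.56243936],
       [ 0.        ,  0.        ,  0.        ,  1.        ]])}
wrist {'fx': 351.3863788312629, 'fy': 351.3863788312629, 'cx': 319.3346143738453, 'cy': 197.51183076336605, 'k1': -0.031044574698215824, 'hand_eye': array([[ 9.51127717e-04, -2.89304327e-01,  9.57236701e-01,
        -1.20184966e-01],
       [ 9.99999538e-01,  1.40803396e-04, -9.51062830e-04,
        -2.19142981e-03],
       [ 1.40364413e-04,  9.57237163e-01,  2.89304327e-01,
        -7.40413831e-02],
       [ 0.00000000e+00,  0.00000000e+00,  0.00000000e+00,
         1.00000000e+00]])}
```

View pics/top0.png

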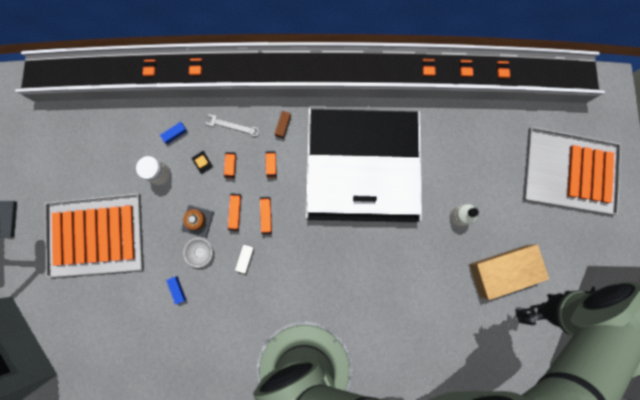

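View pics/side0.png

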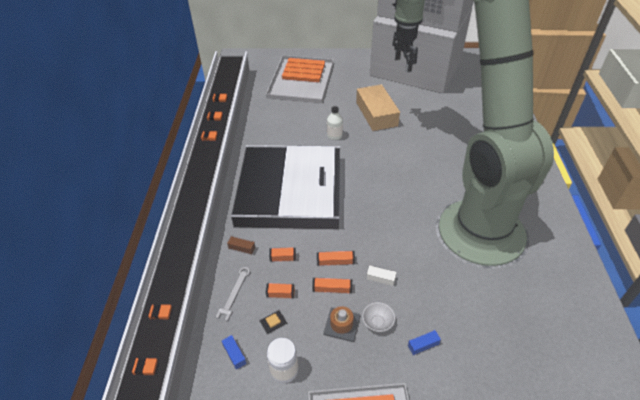

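View pics/wr0.png

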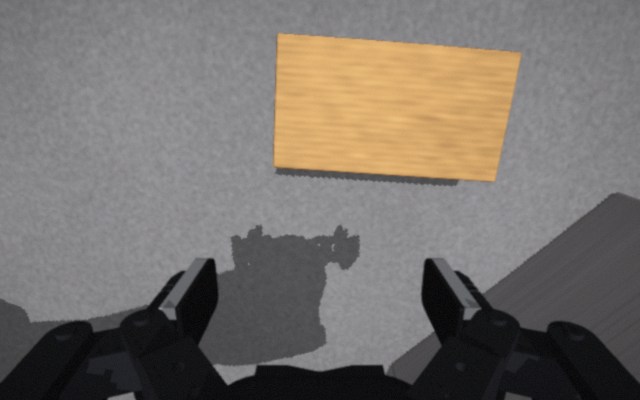

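```bash
cat >> h.py <<'E'
def ray(name,uv,s=None):
    c=eyes.get_calibration(name)
    uv=np.atleast_2d(np.array(uv,float))
    d=np.stack([(uv[:,0]-c['cx'])/c['fx'],(uv[:,1]-c['cy'])/c['fy']],1)
    u=d.copy()
    for _ in range(10):
        r2=(u**2).sum(1,keepdims=True); u=d/(1+c['k1']*r2)
    v=np.hstack([u,np.ones((len(u),1))])
    if name=='wrist':
        T=np.eye(4);T[:3,:3]=R.from_euler('xyz',s['tool_rot']).as_matrix();T[:3,3]=s['position']
        M=T@c['hand_eye']
    else: M=np.linalg.inv(c['camera_from_world'])
    return M[:3,3],v@M[:3,:3].T
def plane(name,uv,z,s=None):
    o,d=ray(name,uv,s); t=(z-o[2])/d[:,2]; return o+d*t[:,None]
def proj(name,P,s=None):
    c=eyes.get_calibration(name);P=np.atleast_2d(P)
    if name=='wrist':
        T=np.eye(4);T[:3,:3]=R.from_euler('xyz',s['tool_rot']).as_matrix();T[:3,3]=s['position']
        M=np.linalg.inv(T@c['hand_eye'])
    else: M=c['camera_from_world']
    q=P@M[:3,:3].T+M[:3,3]; u=q[:,:2]/q[:,2:]
    u=u*(1+c['k1']*(u**2).sum(1,keepdims=True))
    return u*[c['fx'],c['fy']]+[c['cx'],c['cy']]
def blobs(mask,amin=60):
    cs,_=cv2.findContours(mask.astype(np.uint8)*255,cv2.RETR_EXTERNAL,cv2.CHAIN_APPROX_NONE)
    return [c[:,0,:].astype(float) for c in cs if cv2.contourArea(c)>=amin]
def orange(im):
    h=cv2.cvtColor(im,cv2.COLOR_RGB2HSV); return (h[...,0]<14)&(h[...,1]>170)&(h[...,2]>140)
def rectw(pts): # min-area rect of world pts -> centre, size, yaw of long axis
    (c,sz,a)=cv2.minAreaRect((pts[:,:2]*1000).astype(np.float32))
    if sz[0]<sz[1]: sz=sz[::-1]; a+=90
    a=(a+90)%180-90
    return np.array(c)/1000,np.array(sz),a
def goto(P,yaw,s=None,ry=None):
    """shift(cm)/rotvec to bring TCP to P, tool pointing down, jaw axis (tool y) at world yaw (deg, mod 180)"""
    s=s or bot.observe()
    R0=R.from_euler('xyz',s['tool_rot']).as_matrix()
    best=None
    for k in (0,180):
        a=np.radians(yaw+k); y=np.array([np.cos(a),np.sin(a),0]);x=np.array([0,0,-1.])
        Rt=np.stack([x,y,np.cross(x,y)],1)
        rv=R.from_matrix(R0.T@Rt).as_rotvec()
        if best is None or np.linalg.norm(rv)<np.linalg.norm(best): best=rv
    print('P',np.round(P,4),'yaw',round(yaw,1),'-> shift cm',np.round(R0.T@(np.array(P)-s['position'])*100,2),'rv',np.round(best,3))
E
python3 - <<'E'
from h import *
im=cv2.imread('pics/top0.png')[:,:,::-1].copy()
for c in blobs(orange(im),100):
    P=plane('top',c,0.03); print(c.mean(0).round(),*[np.round(v,4) for v in rectw(P)])
g=cv2.cvtColor(im,cv2.COLOR_RGB2HSV)
w=(g[...,1]<40)&(g[...,2]>200)
for c in blobs(w,1000):
    P=plane('top',c,0.061); print('white',c.min(0),c.max(0),*[np.round(v,4) for v in rectw(P)])
crop=cv2.resize(im[90:310,140:440],None,fx=2.6,fy=2.6,interpolation=cv2.INTER_CUBIC); cv2.imwrite('pics/c0.png',crop[:,:,::-1])
E
```

```text
[ 57. 239.] [0.3877 0.7904] [162.4     27.7969] 6.0602
[ 67. 238.] [0.3912 0.7541] [162.0368  34.3624] 6.111
[ 79. 237.] [0.3953 0.7137] [162.0053  34.0774] 4.2184
[ 90. 236.] [0.3992 0.6753] [162.7471  34.8487] 6.1185
[102. 235.] [0.403  0.6358] [161.8288  34.4366] 5.8659
[114. 233.] [0.4068 0.5959] [161.6239  34.8869] 5.8936
[127. 232.] [0.4105 0.5564] [161.0504  35.272 ] 5.6119
[266. 215.] [0.4683 0.1199] [99.3783 25.9107] 3.221
[234. 212.] [0.4781 0.2169] [102.6229  27.6606] -2.2679
[230. 164.] [0.6272 0.2365] [63.8619 28.0978] -0.0332
[608. 177.] [ 0.5983 -0.9816] [163.725  27.367] -8.5954
[271. 163.] [0.6294 0.1082] [67.6517 24.6226] 4.657
[598. 175.] [ 0.604  -0.9456] [163.8643  34.7721] -8.6348
[587. 173.] [ 0.6103 -0.9064] [163.9167  34.583 ] -8.5194
[575. 171.] [ 0.615  -0.8666] [164.7995  35.2219] -9.1779
white [306. 155.] [421. 214.] [ 0.561  -0.1765] [346.2136 174.2836] 88.8998
white [528. 135.] [611. 211.] [ 0.6046 -0.8337] [282.4289 207.1884] 81.767
```

View pics/c0.png

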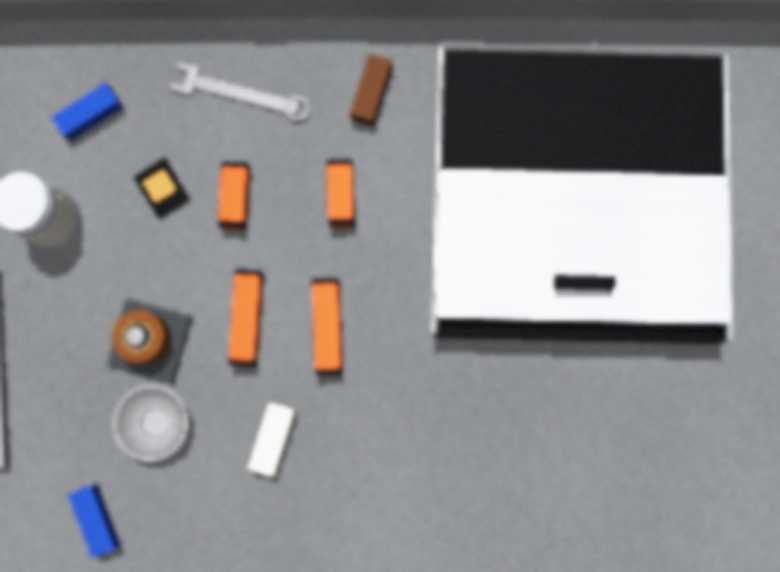

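```bash
python3 - <<'E'
from h import *
f=lambda cx,cy:(140+cx/2.6,90+cy/2.6)
for n,p,z in [('deckback L',f(443,50),.054),('deckback R',f(723,58),.054),('cover back L',f(440,170),.061),('cover back R',f(725,174),.061),('cover front L',f(435,320),.061),('R',f(725,326),.061),('strip L',f(437,336),.0),('strip R',f(725,340),.0),('stripz54',f(437,336),.054),('rib top L',f(556,275),.087),('ribtop R',f(615,277),.087),('rib mid',f(585,279),.087)]:
    print(n,plane('top',[p],z).round(4))
print(np.linalg.inv(eyes.get_calibration('top')['camera_from_world'])[:3,3])
im=cv2.imread('pics/side0.png')[120:240,210:370]; cv2.imwrite('pics/c1.png',cv2.resize(im,None,fx=5,fy=5,interpolation=cv2.INTER_CUBIC))
E
```

```text
deckback L [[ 0.7965 -0.0144  0.054 ]]
deckback R [[ 0.7897 -0.3499  0.054 ]]
cover back L [[ 0.6473 -0.0121  0.061 ]]
cover back R [[ 0.6452 -0.3456  0.061 ]]
cover front L [[ 0.4714 -0.0078  0.061 ]]
R [[ 0.4665 -0.3407  0.061 ]]
strip L [[ 0.4586 -0.0091  0.    ]]
strip R [[ 0.4558 -0.356   0.    ]]
stripz54 [[ 0.4537 -0.0101  0.054 ]]
rib top L [[ 0.5204 -0.1441  0.087 ]]
ribtop R [[ 0.5186 -0.2106  0.087 ]]
rib mid [[ 0.5161 -0.1767  0.087 ]]
[ 0.34408023 -0.03289531  1.2600974 ]
```

View pics/c1.png

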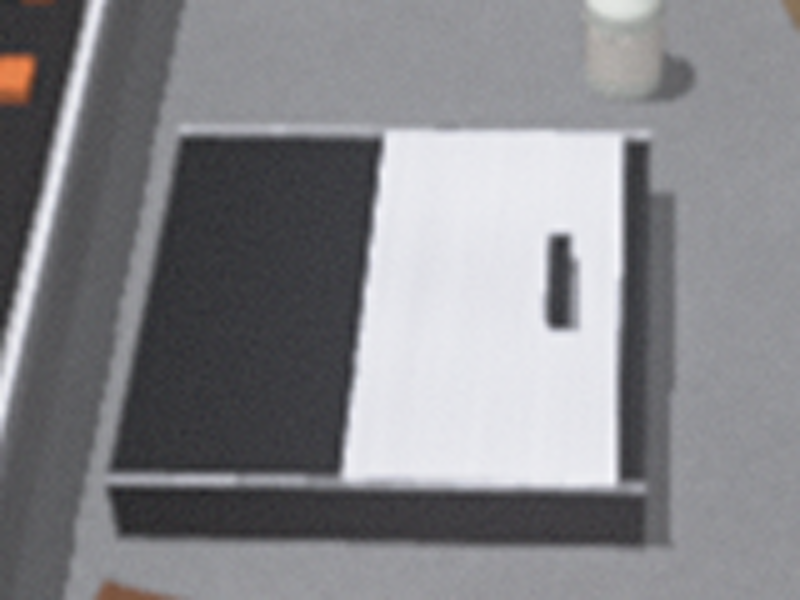

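```bash
python3 - <<'E'
from h import *
s=bot.observe(); print(R.from_euler('xyz',s['tool_rot']).as_matrix().round(3))
goto([0.516,-0.177,0.25],-1)
E
```

```text
[[-0.     0.359 -0.933]
 [ 0.001 -0.933 -0.359]
 [-1.    -0.001  0.   ]]
P [ 0.516 -0.177  0.25 ] yaw -1 -> shift cm [  0.31 -27.45 -41.82] rv [-1.187e+00 -0.000e+00  1.000e-03]
```

Request:
{"name": "step_arm", "arguments": {"targets": [[[0.3, -27.45, -41.8, -1.187, 0, 0, 1], [0.3, -27.45, -41.8, -1.187, 0, 0, 1], [0.3, -27.45, -41.8, -1.187, 0, 0, 1], [0.3, -27.45, -41.8, -1.187, 0, 0, 1], [0.3, -27.45, -41.8, -1.187, 0, 0, 1], [0.3, -27.45, -41.8, -1.187, 0, 0, 1], [0.3, -27.45, -41.8, -1.187, 0, 0, 1], [0.3, -27.45, -41.8, -1.187, 0, 0, 1], [0.3, -27.45, -41.8, -1.187, 0, 0, 1], [0.3, -27.45, -41.8, -1.187, 0, 0, 1]]], "grip_force": 40}}

```text
clock: 1.15
position: [0.5164, -0.1757, 0.2501]
tool_rot: [-2.626, 1.57, 2.069]
force: [1.3, -1.1, 0.3]
grip_width: 0.0853
```

```bash
python3 - <<'E'
from h import *
s,_=snap('wrist','w1.png'); print(s['clock'],s['position'],s['qpos'].round(2),s['force'])
goto([0.516,-0.177,0.25],-1,s)
E
```

```text
1.15 [ 0.51642713 -0.17565853  0.25006445] [ 0.55  0.43 -0.44  1.8   0.21  0.96  0.  ] [ 1.25456559 -1.1188112   0.26668991]
P [ 0.516 -0.177  0.25 ] yaw -1 -> shift cm [ 0.01 -0.04  0.13] rv [ 0.    -0.001  0.   ]
```

View pics/w1.png

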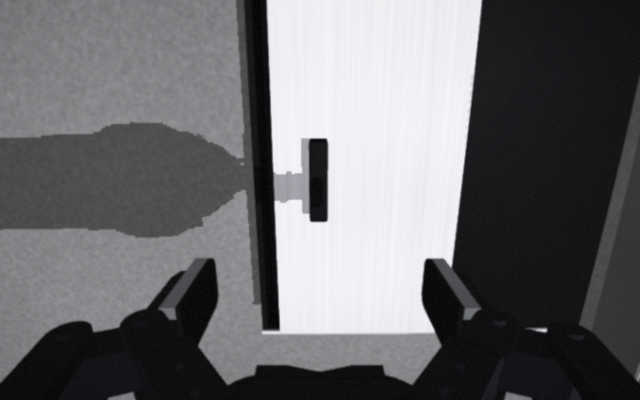

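```bash
cat >> h.py <<'E'
def T0(s):
    T=np.eye(4);T[:3,:3]=R.from_euler('xyz',s['tool_rot']).as_matrix();T[:3,3]=s['position'];return T
import pickle
def wsnap(fn):
    s,im=snap('wrist',fn); pickle.dump(s,open('pics/'+fn[:-4]+'.pkl','wb')); return s,im
E
python3 - <<'E'
from h import *
s=bot.observe(); im=cv2.imread('pics/w1.png')[:,:,::-1]
m=im.max(2)<70; m[:, :290]=0; m[:,345:]=0; m[:120]=0;m[235:]=0
for c in blobs(m,300):
    print(c.min(0),c.max(0)); P=plane('wrist',c,0.087,s); print(P.min(0),P.max(0),rectw(P))
for p in [(267,4),(274,182),(280,325),(483,4),(455,255)]: print(p,plane('wrist',[p],0.061,s).round(4))
for p in [(247,4),(262,300)]: print(p,plane('wrist',[p],0.054,s).round(4))
print(plane('wrist',[(262,331),(278,333),(440,333)],0.054,s).round(4))
E
```

```text
[309. 139.] [326. 220.]
[ 0.5122267  -0.19649223  0.087     ] [ 0.52634414 -0.12716435  0.087     ] (array([ 0.51920044, -0.16182608]), array([69.28334808, 14.01533318]), 89.76915740966797)
(267, 4) [[ 0.4803 -0.0227  0.061 ]]
(274, 182) [[ 0.4795 -0.1689  0.061 ]]
(280, 325) [[ 0.4785 -0.3214  0.061 ]]
(483, 4) [[ 0.6535 -0.0233  0.061 ]]
(455, 255) [[ 0.6521 -0.2438  0.061 ]]
(247, 4) [[ 0.4631 -0.0209  0.054 ]]
(262, 300) [[ 0.4603 -0.296   0.054 ]]
[[ 0.458  -0.334   0.054 ]
 [ 0.475  -0.3366  0.054 ]
 [ 0.6487 -0.3393  0.054 ]]
```

```bash
python3 - <<'E'
from h import *
s=bot.observe(); print(s['clock'],s['position'],s['tool_rot']); print(T0(s).round(3))
o,d=ray('wrist',[(319,197.5),(317,180)],s); print(o,d)
E
```

```text
1.2 [ 0.52081949 -0.1674585   0.25029851] [2.66463019 1.5657325  1.08460447]
[[ 0.002  1.    -0.009  0.521]
 [ 0.004 -0.009 -1.    -0.167]
 [-1.     0.002 -0.004  0.25 ]
 [ 0.     0.     0.     1.   ]]
[ 0.52034247 -0.09185385  0.37081738] [[-3.15443689e-04 -2.85089309e-01 -9.58501379e-01]
 [-5.51050984e-03 -2.37299094e-01 -9.72721430e-01]]
```

```bash
python3 - <<'E'
from h import *
s=dict(position=np.array([ 0.51642713,-0.17565853,0.25006445]),tool_rot=np.array([-2.626,1.57,2.069]))
print(T0(s).round(4))
im=cv2.imread('pics/w1.png')[:,:,::-1]
m=im.max(2)<70; m[:, :290]=0; m[:,345:]=0; m[:120]=0;m[235:]=0
for c in blobs(m,300):
    P=plane('wrist',c,0.087,s); print(P.min(0),P.max(0),rectw(P))
for p in [(267,4),(274,182),(280,325),(483,4),(455,255)]: print(p,plane('wrist',[p],0.061,s).round(4))
print(plane('wrist',[(262,331),(278,333),(440,333)],0.054,s).round(4))
s,_=wsnap('w2.png'); print(s['clock'],s['position'],abs(s['qd']).max())
E
```

```text
[[-4.000e-04  9.998e-01 -1.740e-02  5.164e-01]
 [ 7.000e-04 -1.740e-02 -9.998e-01 -1.757e-01]
 [-1.000e+00 -4.000e-04 -7.000e-04  2.501e-01]
 [ 0.000e+00  0.000e+00  0.000e+00  1.000e+00]]
[ 0.50731349 -0.20529039  0.087     ] [ 0.52181123 -0.13587946  0.087     ] (array([ 0.51440198, -0.17057825]), array([69.28063202, 14.00160789]), 89.30616760253906)
(267, 4) [[ 0.4767 -0.0314  0.061 ]]
(274, 182) [[ 0.4746 -0.1774  0.061 ]]
(280, 325) [[ 0.4723 -0.3303  0.061 ]]
(483, 4) [[ 0.6493 -0.0335  0.061 ]]
(455, 255) [[ 0.6465 -0.2536  0.061 ]]
[[ 0.4516 -0.3428  0.054 ]
 [ 0.4686 -0.3456  0.054 ]
 [ 0.6424 -0.3493  0.054 ]]
1.2 [ 0.52081949 -0.1674585   0.25029851] 0.1628302570757416
```

```bash
python3 - <<'E'
from h import *
goto([0.516,-0.175,0.16],-1)
E
```

```text
P [ 0.516 -0.175  0.16 ] yaw -1 -> shift cm [ 9.   -0.29  0.46] rv [ 0.009 -0.004 -0.001]
```

Request:
{"name": "step_arm", "arguments": {"targets": [[[3, -0.1, 0.2, 0.009, -0.004, 0, 1], [6, -0.2, 0.4, 0.009, -0.004, 0, 1], [9, -0.3, 0.46, 0.009, -0.004, 0, 1], [9, -0.3, 0.46, 0.009, -0.004, 0, 1], [9, -0.3, 0.46, 0.009, -0.004, 0, 1]]]}}

```text
clock: 1.75
position: [0.516, -0.1749, 0.1605]
tool_rot: [1.361, 1.57, -0.228]
force: [-0.2, -0.4, 0.7]
grip_width: 0.0853
```

```bash
python3 - <<'E'
from h import *
s,im=wsnap('w3.png'); print(s['clock'],s['position'],abs(s['qd']).max())
m=im.max(2)<70; m[:120]=0
for c in blobs(m,300):
    P=plane('wrist',c,0.087,s); print(c.min(0),c.max(0),P.min(0),P.max(0),rectw(P))
print(bot.observe()['position'])
E
```

```text
1.75 [ 0.51603306 -0.17486666  0.1605402 ] 0.02828622647133903
[104. 228.] [155. 271.] [ 0.38267223 -0.20286672  0.087     ] [ 0.41410277 -0.17405352  0.087     ] (array([ 0.39957959, -0.1908632 ]), array([30.84534836, 26.80958176]), -24.140899658203125)
[305. 158.] [331. 273.] [ 0.50683568 -0.20595491  0.087     ] [ 0.52239973 -0.13418478  0.087     ] (array([ 0.51465497, -0.1701181 ]), array([71.73986816, 15.26603127]), 88.52774810791016)
[  0. 148.] [ 65. 266.] [ 0.31396785 -0.19882966  0.087     ] [ 0.36847273 -0.12519822  0.087     ] (array([ 0.34513077, -0.16359085]), array([84.58272552, 40.56853485]), 73.73795318603516)
[127. 127.] [169. 158.] [ 0.40951424 -0.13247279  0.087     ] [ 0.43279584 -0.11518634  0.087     ] (array([ 0.4218924 , -0.12304393]), array([22.39544868, 14.9282589 ]), -29.316646575927734)
[  0. 120.] [639. 399.] [ 0.28000675 -0.31584591  0.087     ] [ 0.74715712 -0.11248379  0.087     ] (array([ 0.5155542 , -0.21164243]), array([467.24200439, 199.19297791]), -1.134735107421875)
[ 0.51655688 -0.17501934  0.16129283]
```

View pics/w3.png

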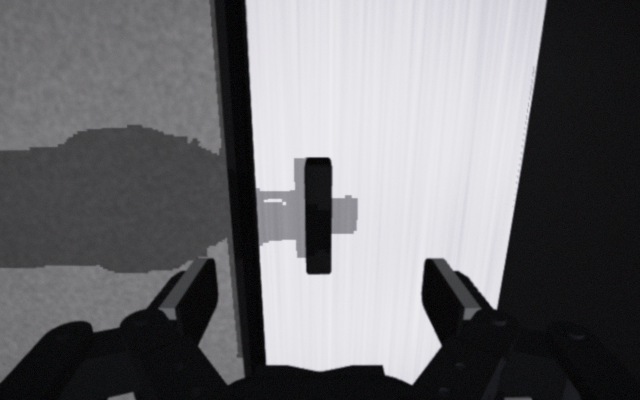

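```bash
python3 - <<'E'
from h import *
goto([0.515,-0.173,0.088],-1)
im=cv2.imread('pics/side0.png')[:,:,::-1]
c=cv2.resize(im[150:200,300:345],None,fx=10,fy=10); 
m=im.max(2)<90; m[:155]=0;m[195:]=0;m[:,:312]=0;m[:,330:]=0
for c in blobs(m,10): print(c.min(0),c.max(0),plane('side',[c.mean(0)],.08))
E
```

```text
P [ 0.515 -0.173  0.088] yaw -1 -> shift cm [ 7.33 -0.18 -0.2 ] rv [-0.     0.001 -0.002]
[320. 168.] [323. 184.] [[ 0.51645296 -0.16515076  0.08      ]]
```

Request:
{"name": "step_arm", "arguments": {"targets": [[[3.5, -0.1, -0.1, 0, 0, 0, 1], [7.3, -0.18, -0.2, 0, 0, 0, 1], [7.3, -0.18, -0.2, 0, 0, 0, 1], [7.3, -0.18, -0.2, 0, 0, 0, 0], [7.3, -0.18, -0.2, 0, 0, 0, 0], [7.3, -0.18, -0.2, 0, 0, 0, 0], [7.3, -0.18, -0.2, 0, 0, 0, 0], [7.3, -0.18, -0.2, 0, 0, 0, 0], [7.3, -0.18, -0.2, 0, 0, 0, 0]]]}}

```text
clock: 2.7
position: [0.5154, -0.1733, 0.0892]
tool_rot: [1.239, 1.567, -0.35]
force: [-1.4, -0.4, 11.5]
grip_width: 0.0154
```

Request:
{"name": "step_arm", "arguments": {"targets": [[[-0.1, 2, 0, 0, 0, 0, 0], [-0.1, 5, 0, 0, 0, 0, 0], [-0.1, 8, 0, 0, 0, 0, 0], [-0.1, 11, 0, 0, 0, 0, 0], [-0.1, 13.5, 0, 0, 0, 0, 0], [-0.1, 14.5, 0, 0, 0, 0, 0], [-0.1, 14.9, 0, 0, 0, 0, 0], [-0.1, 14.9, 0, 0, 0, 0, 0]]]}}

```text
clock: 3.5
position: [0.6633, -0.1755, 0.0895]
tool_rot: [1.265, 1.569, -0.324]
force: [0.8, 2.7, -27.9]
grip_width: 0.0152
```

```bash
python3 - <<'E'
from h import *
s=bot.observe();print(s['position'],s['force'],s['grip_width'])
snap('top','t2.png');snap('side','s2.png')
E
```

```text
[ 0.66332003 -0.17553507  0.08946339] [  0.78994457   2.70433378 -27.94877207] 0.015216995204403349
```

View pics/s2.png

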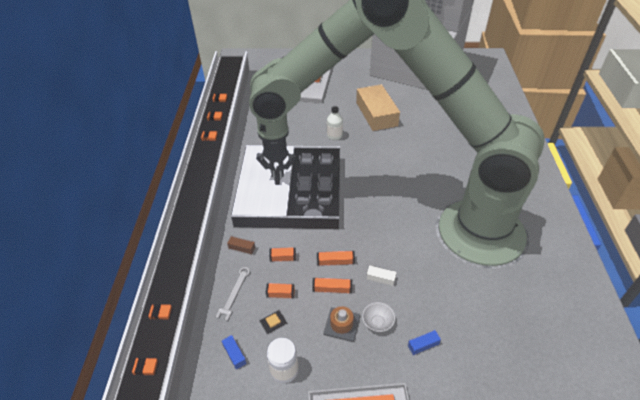

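Request:
{"name": "step_arm", "arguments": {"targets": [[[0.07, 0.2, 0, 0, 0, 0, 0], [0.07, 0.4, 0, 0, 0, 0, 0], [0.07, 0.5, 0, 0, 0, 0, 0], [0.07, 0.5, 0, 0, 0, 0, 0]]]}}

```text
clock: 4.0
position: [0.6661, -0.1756, 0.0893]
tool_rot: [-1.302, 1.569, -2.89]
force: [-15.8, 4.6, 3.2]
grip_width: 0.0144
```

Request:
{"name": "step_arm", "arguments": {"targets": [[[0, 0, 0, 0, 0, 0, 1], [0, 0, 0, 0, 0, 0, 1], [0, 0, 0, 0, 0, 0, 1], [-5, -3, -1, 0, 0, 0, 1], [-10, -7, -2.5, 0, 0, 0, 1], [-15, -11, -4, 0, 0, 0, 1], [-20, -13, -5, 0, 0, 0, 1], [-25, -13, -5.5, 0, 0, 0, 1], [-25, -13, -5.5, 0, 0, 0, 1], [-25, -13, -5.5, 0, 0, 0, 1]]]}}

```text
clock: 5.0
position: [0.5388, -0.1174, 0.3457]
tool_rot: [1.219, 1.563, -0.369]
force: [1.2, -0.0, -1.1]
grip_width: 0.0851
```

Request:
{"name": "step_arm", "arguments": {"targets": [[[0, 0, 0, 0, 0, 0, 1], [0, 0, 0, 0, 0, 0, 1]]]}}

```text
clock: 5.2
position: [0.539, -0.1174, 0.346]
tool_rot: [1.229, 1.562, -0.359]
force: [0.1, -1.0, -0.5]
grip_width: 0.0855
```

```bash
python3 - <<'E'
from h import *
s,im=wsnap('w4.png'); print(s['clock'],s['position'],abs(s['qd']).max(),bot.observe()['position'])
E
```

```text
5.2 [ 0.53902022 -0.11742033  0.34595316] 0.022520786405462352 [ 0.53881244 -0.11746962  0.34526241]
```

View pics/w4.png

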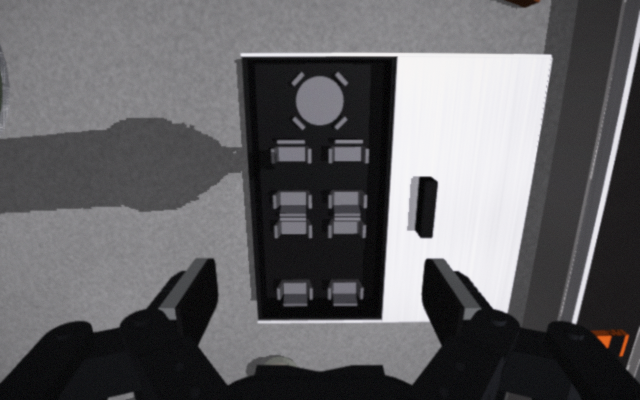

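```bash
python3 - <<'E'
from h import *
s=pickle.load(open('pics/w4.pkl','rb')); im=cv2.imread('pics/w4.png')[:,:,::-1]
c=im[50:330,235:405]; cv2.imwrite('pics/c4.png',cv2.resize(c,None,fx=2.1*1,fy=2.1,interpolation=cv2.INTER_CUBIC)[:,:,::-1])
g=im.max(2); m=(g>95); m[:65]=0;m[312:]=0;m[:,:255]=0;m[:,:]&=True; m[:,385:]=0
for c in blobs(m,20):
    u=(c.min(0)+c.max(0))/2
    print(c.min(0),c.max(0),'z16',plane('wrist',[u],.016,s).round(4)[0][:2],'z6',plane('wrist',[u],.006,s).round(4)[0][:2])
# case wall corners at z=.054
for p in [(240,54),(551,54),(258,322),(396,60),(383,320)]: print(p,plane('wrist',[p],.061,s).round(4))
E
```

```text
[333. 283.] [355. 293.] z16 [ 0.5738 -0.3171] z6 [ 0.5746 -0.3232]
[284. 283.] [305. 293.] z16 [ 0.5017 -0.3154] z6 [ 0.5009 -0.3215]
[382. 270.] [384. 311.] z16 [ 0.631  -0.3227] z6 [ 0.633 -0.329]
[309. 226.] [311. 237.] z16 [ 0.5265 -0.2272] z6 [ 0.5262 -0.2313]
[280. 218.] [305. 233.] z16 [ 0.5027 -0.2178] z6 [ 0.5019 -0.2218]
[334. 217.] [359. 233.] z16 [ 0.5768 -0.2186] z6 [ 0.5777 -0.2226]
[280. 214.] [304. 215.] z16 [ 0.5027 -0.2018] z6 [ 0.5019 -0.2054]
[335. 213.] [359. 215.] z16 [ 0.5774 -0.2026] z6 [ 0.5783 -0.2062]
[364. 195.] [366. 207.] z16 [ 0.6016 -0.1846] z6 [ 0.603  -0.1878]
[329. 195.] [331. 207.] z16 [ 0.5545 -0.1836] z6 [ 0.5548 -0.1868]
[334. 192.] [357. 204.] z16 [ 0.5753 -0.1798] z6 [ 0.5761 -0.1829]
[280. 192.] [305. 204.] z16 [ 0.5043 -0.1784] z6 [ 0.5035 -0.1814]
[366. 149.] [368. 162.] z16 [ 0.6029 -0.1228] z6 [ 0.6043 -0.1246]
[329. 149.] [331. 162.] z16 [ 0.555  -0.1219] z6 [ 0.5554 -0.1237]
[308. 149.] [310. 162.] z16 [ 0.5278 -0.1214] z6 [ 0.5276 -0.1232]
[335. 147.] [360. 160.] z16 [ 0.5776 -0.1197] z6 [ 0.5785 -0.1215]
[278. 147.] [304. 160.] z16 [ 0.5047 -0.1184] z6 [ 0.504  -0.1201]
[336. 140.] [362. 142.] z16 [ 0.5794 -0.1037] z6 [ 0.5804 -0.1051]
[277. 140.] [304. 143.] z16 [ 0.5047 -0.1029] z6 [ 0.5039 -0.1043]
[293. 118.] [304. 128.] z16 [ 0.5157 -0.0799] z6 [ 0.5152 -0.0807]
[335. 117.] [346. 128.] z16 [ 0.5686 -0.0802] z6 [ 0.5693 -0.0811]
[296.  76.] [342. 124.] z16 [ 0.542  -0.0523] z6 [ 0.5421 -0.0526]
[336.  73.] [346.  84.] z16 [ 0.5692 -0.0274] z6 [ 0.5699 -0.0271]
[292.  73.] [303.  84.] z16 [ 0.5163 -0.0265] z6 [ 0.5158 -0.0262]
(240, 54) [[ 0.4575 -0.0015  0.061 ]]
(551, 54) [[ 0.7969 -0.0053  0.061 ]]
(258, 322) [[ 0.4538 -0.3395  0.061 ]]
(396, 60) [[ 0.6259 -0.0104  0.061 ]]
(383, 320) [[ 0.6235 -0.3404  0.061 ]]
```

View pics/c4.png

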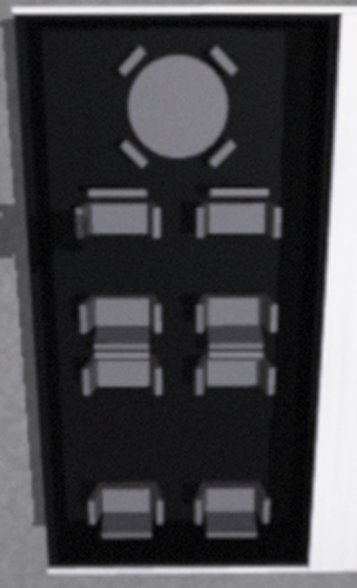

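```bash
python3 - <<'E'
from h import *
s=pickle.load(open('pics/w4.pkl','rb')); im=cv2.imread('pics/w4.png')[:,:,::-1]
for x in (292,347):
  g=im[:,x-6:x+6].max(2).mean(1); print([int(v) for v in g[135:305]])
  for r in (160.5,191.5,233.5,282.5): print(r, plane('wrist',[(x,r)],.016,s)[0][:2].round(4))
  for r in (143,204,212,214,219,300,303): print('z31',r, plane('wrist',[(x,r)],.031,s)[0][:2].round(4))
# cheeks columns at top z=.031
print([int(v) for v in im[195:207,270:375].max(2).mean(0)])
print([int(v) for v in im[285:297,270:375].max(2).mean(0)])
E
```

```text
[25, 24, 23, 19, 45, 97, 130, 130, 97, 54, 35, 59, 103, 126, 132, 132, 131, 132, 132, 132, 133, 132, 131, 132, 132, 119, 72, 33, 25, 24, 24, 23, 23, 24, 24, 23, 24, 24, 24, 23, 24, 23, 24, 23, 23, 23, 23, 23, 24, 24, 23, 23, 24, 24, 27, 40, 64, 104, 126, 130, 129, 130, 130, 130, 130, 130, 130, 130, 129, 120, 85, 69, 68, 68, 68, 67, 68, 71, 89, 116, 116, 90, 88, 124, 133, 112, 95, 119, 130, 130, 130, 130, 130, 129, 129, 130, 130, 129, 114, 59, 24, 21, 22, 22, 22, 22, 22, 22, 22, 23, 22, 22, 22, 22, 22, 22, 22, 22, 22, 21, 21, 22, 22, 21, 22, 22, 20, 22, 21, 23, 22, 22, 22, 22, 22, 22, 23, 22, 22, 22, 21, 21, 21, 24, 32, 44, 51, 71, 106, 125, 127, 127, 127, 128, 127, 128, 128, 125, 109, 80, 67, 67, 66, 66, 67, 66, 67, 70, 85, 103]
160.5 [ 0.5056 -0.1275]
191.5 [ 0.504  -0.1693]
233.5 [ 0.5015 -0.2297]
282.5 [ 0.4984 -0.3063]
z31 143 [ 0.5076 -0.1027]
z31 204 [ 0.5044 -0.1819]
z31 212 [ 0.504 -0.193]
z31 214 [ 0.5039 -0.1957]
z31 219 [ 0.5036 -0.2027]
z31 300 [ 0.4986 -0.3257]
z31 303 [ 0.4984 -0.3306]
[26, 27, 25, 21, 59, 121, 139, 129, 87, 45, 34, 62, 106, 130, 134, 134, 134, 135, 135
[... 1173 characters left out ...]
, 17, 18, 17, 19, 32, 70, 109, 114, 99, 78, 80, 103, 117, 121, 121, 121, 121, 121, 119, 120, 119, 120, 120, 120, 120, 119, 120, 120, 120, 120, 120, 121, 121, 119, 107, 78, 56, 45, 44, 49, 75, 111, 125, 108, 55, 19, 15, 14, 14, 14, 13, 14]
[22, 21, 21, 19, 18, 19, 37, 71, 93, 91, 74, 68, 63, 68, 100, 111, 111, 111, 112, 111, 111, 111, 111, 112, 111, 112, 112, 112, 111, 112, 112, 112, 112, 111, 111, 102, 75, 52, 47, 69, 98, 98, 73, 39, 23, 21, 22, 21, 21, 21, 21, 21, 20, 18, 19, 18, 23, 45, 77, 96, 91, 72, 71, 89, 107, 111, 111, 112, 112, 111, 111, 110, 111, 111, 111, 111, 111, 111, 111, 112, 111, 111, 111, 112, 108, 94, 62, 43, 44, 53, 77, 98, 91, 59, 26, 13, 12, 13, 12, 13, 13, 12, 11, 9, 8]
```

```bash
python3 - <<'E'
from h import *
goto([0.487,0.17,0.34],89)
E
```

```text
P [0.487 0.17  0.34 ] yaw 89 -> shift cm [  0.41  -5.68 -28.65] rv [-1.571  0.007 -0.003]
```

Request:
{"name": "step_arm", "arguments": {"targets": [[[0.4, -5.7, -28.6, -1.571, 0.007, -0.003, 1], [0.4, -5.7, -28.6, -1.571, 0.007, -0.003, 1], [0.4, -5.7, -28.6, -1.571, 0.007, -0.003, 1], [0.4, -5.7, -28.6, -1.571, 0.007, -0.003, 1], [0.4, -5.7, -28.6, -1.571, 0.007, -0.003, 1], [0.4, -5.7, -28.6, -1.571, 0.007, -0.003, 1], [0.4, -5.7, -28.6, -1.571, 0.007, -0.003, 1], [0.4, -5.7, -28.6, -1.571, 0.007, -0.003, 1], [0.4, -5.7, -28.6, -1.571, 0.007, -0.003, 1], [0.4, -5.7, -28.6, -1.571, 0.007, -0.003, 1]]]}}

```text
clock: 6.25
position: [0.4867, 0.1694, 0.3392]
tool_rot: [2.97, 1.57, 2.888]
force: [-0.6, -0.2, 0.0]
grip_width: 0.0856
```

```bash
python3 - <<'E'
from h import *
goto([0.487,0.17,0.34],89)
E
```

```text
P [0.487 0.17  0.34 ] yaw 89 -> shift cm [-0.08  0.06  0.02] rv [-0.064 -0.001 -0.   ]
```

Request:
{"name": "step_arm", "arguments": {"targets": [[[0, 0, 0, -0.064, 0, 0, 1], [0, 0, 0, -0.064, 0, 0, 1], [0, 0, 0, -0.064, 0, 0, 1], [0, 0, 0, -0.064, 0, 0, 1]]]}}

```text
clock: 6.65
position: [0.4867, 0.1694, 0.3389]
tool_rot: [2.977, 1.569, 2.957]
force: [0.3, -0.3, -0.6]
grip_width: 0.0855
```

```bash
cat >> h.py <<'E'
def packs(s,im,z=0.03,amin=400):
    out=[]
    for c in blobs(orange(im),amin):
        P=plane('wrist',c,z,s); a=rectw(P); out.append(a); print(c.min(0),c.max(0),np.round(a[0],4),a[1].round(1),round(a[2],1))
    return out
E
python3 - <<'E'
from h import *
s,im=wsnap('w5.png'); print(s['clock'],s['position'],abs(s['qd']).max(),s['qpos'].round(2))
packs(s,im)
E
```

```text
6.65 [0.48673134 0.1693891  0.33893045] 0.007785877941078138 [ 0.24  0.37 -0.9   1.74  0.31  1.18  0.81]
[443.  98.] [493. 150.] [0.4539 0.3525] [62.2 61. ] 6.7
[620.  13.] [639. 155.] [0.4138 0.546 ] [167.3  24.6] 12.9
```

View pics/w5.png

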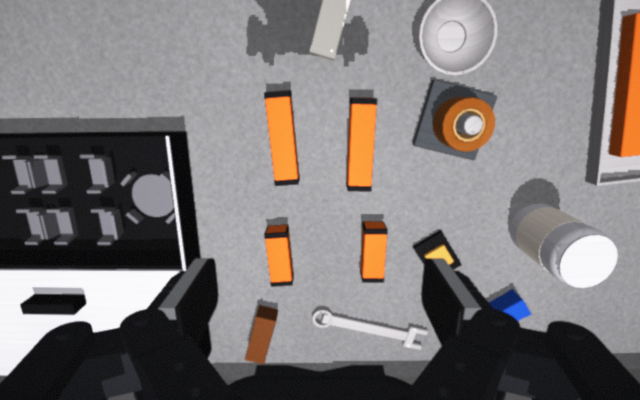

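```bash
cat >> h.py <<'E'
def orange(im):
    h=cv2.cvtColor(im,cv2.COLOR_RGB2HSV); return (h[...,0]>=9)&(h[...,0]<=22)&(h[...,1]>170)&(h[...,2]>220)
E
python3 - <<'E'
from h import *
s=pickle.load(open('pics/w5.pkl','rb')); im=cv2.imread('pics/w5.png')[:,:,::-1].copy()
print(cv2.cvtColor(im,cv2.COLOR_RGB2HSV)[[140,226,260],[280,279,279]])
packs(s,im)
# roll: outer ellipse & spindle top
print(plane('wrist',[(473,125)],.067,s),plane('wrist',[(465,124)],.052,s))
E
```

```text
[[ 15 195 252]
 [ 10 212 118]
 [ 15 194 252]]
[266. 238.] [290. 281.] [0.6292 0.1141] [64.3 28.3] 3.1
[363. 235.] [385. 277.] [0.6267 0.2429] [62.5 28.1] -1.6
[349. 104.] [375. 185.] [0.4773 0.2236] [99.4 28.3] -2.4
[266.  97.] [296. 179.] [0.4675 0.1265] [99.4 28.6] 3.4
[621.  14.] [639. 155.] [0.4143 0.5467] [166.   23.3] 12.9
[[0.45063826 0.34275526 0.067     ]] [[0.45085209 0.33985331 0.052     ]]
```

```bash
python3 - <<'E'
from h import *
im=cv2.imread('pics/side0.png')[:,:,::-1].copy()
for p in [(283,251.5),(336,254.5)]: pass
h=cv2.cvtColor(im,cv2.COLOR_RGB2HSV); 
for v in (200,225):
  m=(h[...,0]<=22)&(h[...,1]>150)&(h[...,2]>v); m[:230]=0;m[310:]=0;m[:,:250]=0
  for c in blobs(m,60): print(c.min(0),c.max(0),[np.round(a,4) for a in rectw(plane('side',c,.03))])
c=cv2.resize(im[235:305,250:370],None,fx=6,fy=6,interpolation=cv2.INTER_CUBIC);cv2.imwrite('pics/c5.png',c[:,:,::-1])
E
```

```text
[268. 284.] [290. 292.] [array([0.6285, 0.2427]), array([62.2526, 26.8036]), np.float64(0.6739)]
[315. 279.] [348. 287.] [array([0.4803, 0.2246]), array([95.3897, 26.6879]), np.float64(-2.5889)]
[319. 252.] [351. 259.] [array([0.47  , 0.1259]), array([96.4853, 26.1574]), np.float64(0.641)]
[272. 249.] [292. 255.] [array([0.6305, 0.1145]), array([61.7542, 22.7339]), np.float64(0.6295)]
[316. 279.] [348. 286.] [array([0.4789, 0.2229]), array([92.424, 23.33 ]), np.float64(-2.5889)]
[320. 252.] [351. 259.] [array([0.4685, 0.1252]), array([93.9595, 23.2993]), np.float64(3.478)]
```

```bash
python3 - <<'E'
from h import *
goto([0.4675,0.1265,0.028],93.2)
E
```

```text
P [0.4675 0.1265 0.028 ] yaw 93.2 -> shift cm [31.11 -4.34 -1.81] rv [-0.075 -0.001 -0.   ]
```

Request:
{"name": "step_arm", "arguments": {"targets": [[[5, -2, -1, -0.04, 0, 0, 1], [10, -4.3, -1.8, -0.075, 0, 0, 1], [15, -4.3, -1.8, -0.075, 0, 0, 1], [20, -4.3, -1.8, -0.075, 0, 0, 1], [25, -4.3, -1.8, -0.075, 0, 0, 1], [29, -4.34, -1.8, -0.075, 0, 0, 1], [31.1, -4.34, -1.8, -0.075, 0, 0, 1], [31.1, -4.34, -1.8, -0.075, 0, 0, 1], [31.1, -4.34, -1.8, -0.075, 0, 0, 0], [31.1, -4.34, -1.8, -0.075, 0, 0, 0]]], "grip_force": 60}}

```text
clock: 7.7
position: [0.4685, 0.1267, 0.0296]
tool_rot: [0.532, 1.569, 0.587]
force: [0.9, -0.6, -0.4]
grip_width: 0.0589
```

Request:
{"name": "step_arm", "arguments": {"targets": [[[0, 0, 0, 0, 0, 0, 0], [0, 0, 0, 0, 0, 0, 0], [0, 0, 0, 0, 0, 0, 0], [0, 0, 0, 0, 0, 0, 0]]]}}

```text
clock: 8.1
position: [0.4693, 0.1265, 0.0309]
tool_rot: [0.07, 1.567, 0.125]
force: [-2.7, -2.9, 22.0]
grip_width: 0.0294
```

```bash
python3 - <<'E'
from h import *
goto([0.4693,0.1265,0.20],93.2)
goto([0.576,-0.271,0.20],-0.8)
E
```

```text
P [0.4693 0.1265 0.2   ] yaw 93.2 -> shift cm [-16.91   0.     0.06] rv [-0.001  0.003 -0.   ]
P [ 0.576 -0.271  0.2  ] yaw -0.8 -> shift cm [-16.89 -40.27   8.54] rv [-1.502  0.003  0.002]
```

```bash
sed -i 's/for k in (0,180):/for k in (0,):/' h.py; python3 - <<'E'
from h import *
goto([0.576,-0.271,0.20],-0.8)
E
```

```text
P [ 0.576 -0.271  0.2  ] yaw -0.8 -> shift cm [-16.89 -40.27   8.54] rv [ 1.639  0.002 -0.003]
```

Request:
{"name": "step_arm", "arguments": {"targets": [[[-4, 0, 0, 0, 0, 0, 0], [-9, 0, 0, 0, 0, 0, 0], [-14, 0, 0, 0, 0, 0, 0], [-17, 0, 0, 0, 0, 0, 0], [-17, 0, 0, 0, 0, 0, 0], [-17, 0, 0, 0, 0, 0, 0]]]}}

```text
clock: 8.7
position: [0.4689, 0.1259, 0.2013]
tool_rot: [-0.074, 1.566, -0.02]
force: [0.4, -0.3, -1.9]
grip_width: 0.029
```

```bash
python3 - <<'E'
from h import *
s,im=wsnap('w6.png'); print(s['clock'],s['position'],s['grip_width'],s['force'])
goto([0.576,-0.271,0.20],-0.8)
E
```

```text
8.7 [0.46885359 0.12591933 0.2012673 ] 0.02896054870570732 [ 0.41806857 -0.29137948 -1.94627038]
P [ 0.576 -0.271  0.2  ] yaw -0.8 -> shift cm [  0.09 -40.21   8.59] rv [ 1.639  0.003 -0.002]
```

View pics/w6.png

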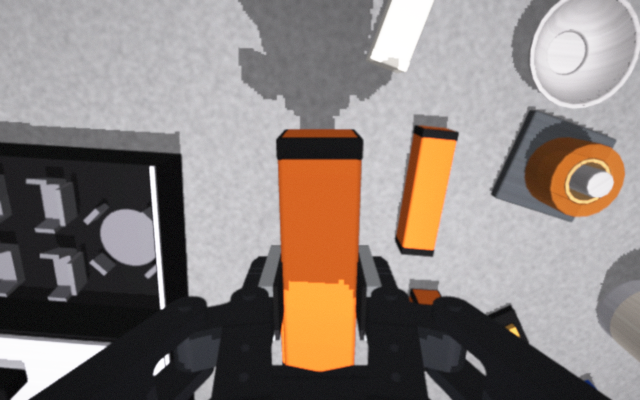

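```bash
python3 - <<'E'
from h import *
s=pickle.load(open('pics/w6.pkl','rb'))
o,d=ray('wrist',[(278,138),(319,138),(362,138),(280,158),(360,158)],s)
Ti=np.linalg.inv(T0(s))
for z in(.199,.2003,):
  P=plane('wrist',[(278,138),(362,138),(280,158),(360,158)],z,s); print(z,P.round(4), (P@Ti[:3,:3].T+Ti[:3,3]).round(4))
E
```

```text
0.199 [[0.4105 0.1107 0.199 ]
 [0.4089 0.1397 0.199 ]
 [0.4174 0.1115 0.199 ]
 [0.4159 0.1396 0.199 ]] [[ 0.002  -0.0121 -0.0591]
 [ 0.002   0.017  -0.0591]
 [ 0.002  -0.0116 -0.0521]
 [ 0.002   0.0165 -0.0521]]
0.2003 [[0.4103 0.1108 0.2003]
 [0.4087 0.1395 0.2003]
 [0.4172 0.1117 0.2003]
 [0.4157 0.1395 0.2003]] [[ 0.0007 -0.0119 -0.0593]
 [ 0.0007  0.0168 -0.0593]
 [ 0.0007 -0.0115 -0.0524]
 [ 0.0007  0.0164 -0.0524]]
```

```bash
python3 - <<'E'
from h import *
s=pickle.load(open('pics/w6.pkl','rb'))
H=eyes.get_calibration('wrist')['hand_eye'];print(H[:3,3])
s0=dict(position=np.zeros(3),tool_rot=np.zeros(3))
o,d=ray('wrist',[(278,138),(362,138)],s0); print(o,d)
t=(0.002-o[0])/d[:,0]; print(o+d*t[:,None])
print(s['tool_rot'],T0(s))
E
```

```text
[-0.12018994  0.00205559 -0.07490354]
[-0.12018994  0.00205559 -0.07490354] [[ 1.00610182 -0.11640569  0.12978034]
 [ 1.0057696   0.12296743  0.12981077]]
[[ 0.002      -0.01208175 -0.05914186]
 [ 0.002       0.01699478 -0.05913296]]
[-0.07390684  1.56611062 -0.02015674] [[ 4.68473747e-03 -5.37234181e-02  9.98544865e-01  4.68853585e-01]
 [-9.44418043e-05  9.98555794e-01  5.37244492e-02  1.25919333e-01]
 [-9.99989022e-01 -3.45989319e-04  4.67289801e-03  2.01267297e-01]
 [ 0.00000000e+00  0.00000000e+00  0.00000000e+00  1.00000000e+00]]
```

```bash
cat > /tmp/a.py <<'E'
import sys; sys.path.insert(0,'.')
from h import *
for i in range(2): print(eyes.get_calibration('wrist')['hand_eye'][:3,3], eyes.get_calibration('top')['camera_from_world'][:3,3],eyes.get_calibration('side')['camera_from_world'][:3,3],eyes.get_calibration('wrist')['fx'])
E
for i in 1 2 3 4; do python3 /tmp/a.py; done
```

```text
[-0.12018994  0.00205559 -0.07490354] [-0.02069437  0.49296398  1.20990785] [0.50955194 0.0895393  1.56243936] 351.3863788312629
[-0.12018994  0.00205559 -0.07490354] [-0.02069437  0.49296398  1.20990785] [0.50955194 0.0895393  1.56243936] 351.3863788312629
[-0.12018994  0.00205559 -0.07490354] [-0.02069437  0.49296398  1.20990785] [0.50955194 0.0895393  1.56243936] 351.3863788312629
[-0.12018994  0.00205559 -0.07490354] [-0.02069437  0.49296398  1.20990785] [0.50955194 0.0895393  1.56243936] 351.3863788312629
[-0.12018994  0.00205559 -0.07490354] [-0.02069437  0.49296398  1.20990785] [0.50955194 0.0895393  1.56243936] 351.3863788312629
[-0.12018994  0.00205559 -0.07490354] [-0.02069437  0.49296398  1.20990785] [0.50955194 0.0895393  1.56243936] 351.3863788312629
[-0.12018994  0.00205559 -0.07490354] [-0.02069437  0.49296398  1.20990785] [0.50955194 0.0895393  1.56243936] 351.3863788312629
[-0.12018994  0.00205559 -0.07490354] [-0.02069437  0.49296398  1.20990785] [0.50955194 0.0895393  1.56243936] 351.3863788312629
```

```bash
python3 - <<'E'
from h import *
s=pickle.load(open('pics/w5.pkl','rb')); im=cv2.imread('pics/w5.png')[:,:,::-1].copy(); packs(s,im)
s=pickle.load(open('pics/w4.pkl','rb'))
print(plane('wrist',[(319,100)],.006,s), plane('wrist',[((294+305)/2,288)],.016,s),plane('wrist',[(292,160.5)],.016,s))
print(eyes.get_calibration('wrist')['hand_eye'])
for p in ('w3','w4','w5','w6'):
  im=cv2.imread(f'pics/{p}.png'); r=im[270:285].max(2).mean(0); m=r<45
  print(p,[int(i) for i in np.flatnonzero(np.diff(m.astype(int)))])
E
```

```text
[266. 238.] [290. 281.] [0.6294 0.1141] [64.4 28.3] 3.1
[363. 235.] [385. 277.] [0.6269 0.2429] [62.6 28.1] -1.6
[349. 104.] [375. 185.] [0.4775 0.2236] [99.4 28.3] -2.4
[266.  97.] [296. 179.] [0.4677 0.1265] [99.4 28.6] 3.4
[621.  14.] [639. 155.] [0.4145 0.5467] [165.9  23.3] 13.0
[[ 0.54512089 -0.05509395  0.006     ]] [[ 0.51194743 -0.31852579  0.016     ]] [[ 0.5086716  -0.13007484  0.016     ]]
[[-1.39375364e-03 -2.91993883e-01  9.56419171e-01 -1.20189942e-01]
 [ 9.99999018e-01 -5.46876912e-04  1.29029990e-03  2.05559204e-03]
 [ 1.46283884e-04  9.56420030e-01  2.91994358e-01 -7.49035354e-02]
 [ 0.00000000e+00  0.00000000e+00  0.00000000e+00  1.00000000e+00]]
w3 [194, 215, 235, 259, 423, 444, 503]
w4 [194, 215, 255, 337, 338, 340, 341, 342, 354, 382, 423, 443, 589]
w5 [196, 215, 423, 442]
w6 [23, 53, 85, 98, 106, 143, 163, 186, 248, 258, 275, 281, 357, 363, 380, 390]
```

```bash
cat >> h.py <<'E'
_ec=eyes.get_calibration
class _E:
    def get_calibration(self,n):
        c=_ec(n)
        if n=='wrist':
            H=np.eye(4); H[:3,0]=[0,1,0]; a=.29065; b=(1-a*a)**.5; H[:3,1]=[-a,0,b]; H[:3,2]=[b,0,a]; H[:3,3]=[-.1202,0,-.0745]; c=dict(c); c['hand_eye']=H
        return c
    def grab_frame(self,n): return _e.grab_frame(n)
_e=eyes; eyes=_E()
def heye(): print('HE',_ec('wrist')['hand_eye'][:3,3].round(4))
E
python3 - <<'E'
from h import *
s=pickle.load(open('pics/w6.pkl','rb')); Ti=np.linalg.inv(T0(s))
P=plane('wrist',[(278,138),(362,138)],.2003,s); print((P@Ti[:3,:3].T+Ti[:3,3]).round(4))
s=pickle.load(open('pics/w5.pkl','rb')); im=cv2.imread('pics/w5.png')[:,:,::-1].copy(); packs(s,im)
print('spindle',plane('wrist',[(473,125)],.067,s))
s=pickle.load(open('pics/w4.pkl','rb'))
print('nest',plane('wrist',[(319.3,100)],.006,s)[0])
q=lambda p,z:plane('wrist',[p],z,s)[0][:2].round(4)
print('nest cheeks',np.mean([q(p,.022) for p in [(298.5,123),(340.5,122.5),(341,78.5),(297.5,78.5)]],0))
for n,col,rows in [('s1',292.3,(160.5,191.5)),('s2',347.4,(160.5,191.5)),('l1',293.5,(233.5,282.5)),('l2',346.2,(233.5,282.5))]:
    a=[q((col,r),.016) for r in rows]; print(n,a,np.mean(a,0))
print('cheek tops s', [q((c,201),.031) for c in (274.4,310.7,329.7,365)])
print('cheek tops l', [q((c,291),.031) for c in (278.6,310.5,329.2,361.4)])
print('corners',[q(p,.061) for p in [(240,54),(551,54),(258,322)]])
s=pickle.load(open('pics/w3.pkl','rb')); print(s['position'],'rib',q((318,215),.087))
E
```

```text
[[ 0.0007 -0.0142 -0.0591]
 [ 0.0007  0.0146 -0.0591]]
[266. 238.] [290. 281.] [0.6291 0.1115] [64.3 28.3] 3.1
[363. 235.] [385. 277.] [0.6264 0.2403] [62.5 28.1] -1.6
[349. 104.] [375. 185.] [0.4772 0.221 ] [99.3 28.3] -2.4
[266.  97.] [296. 179.] [0.4675 0.1239] [99.4 28.6] 3.4
[621.  14.] [639. 155.] [0.4142 0.5436] [165.7  23.3] 12.9
spindle [[0.45057608 0.34006341 0.067     ]]
nest [ 0.54280972 -0.05481064  0.006     ]
nest cheeks [ 0.5428  -0.05555]
s1 [array([ 0.5064, -0.1298]), array([ 0.5047, -0.1716])] [ 0.50555 -0.1507 ]
s2 [array([ 0.5779, -0.1311]), array([ 0.5782, -0.1731])] [ 0.57805 -0.1521 ]
l1 [array([ 0.504, -0.232]), array([ 0.501 , -0.3088])] [ 0.5025 -0.2704]
l2 [array([ 0.5769, -0.2336]), array([ 0.5774, -0.3105])] [ 0.57715 -0.27205]
cheek tops s [array([ 0.4822, -0.1797]), array([ 0.5293, -0.1806]), array([ 0.5539, -0.1811]), array([ 0.5999, -0.182 ])]
cheek tops l [array([ 0.4807, -0.3131]), array([ 0.5257, -0.314 ]), array([ 0.5521, -0.3146]), array([ 0.5977, -0.3157])]
corners [array([ 0.4579, -0.0037]), array([ 0.7971, -0.0075]), array([ 0.4542, -0.342 ])]
[ 0.51603306 -0.17486666  0.1605402 ] rib [ 0.5154 -0.1699]
```

```bash
python3 - <<'E'
from h import *
goto([0.5758,-0.2722,0.20],-0.8)
E
```

```text
P [ 0.5758 -0.2722  0.2   ] yaw -0.8 -> shift cm [  0.09 -40.33   8.57] rv [ 1.639  0.003 -0.002]
```

Request:
{"name": "step_arm", "arguments": {"targets": [[[0, -40.3, 8.6, 1.639, 0.003, 0, 0], [0, -40.3, 8.6, 1.639, 0.003, 0, 0], [0, -40.3, 8.6, 1.639, 0.003, 0, 0], [0, -40.3, 8.6, 1.639, 0.003, 0, 0], [0, -40.3, 8.6, 1.639, 0.003, 0, 0], [0, -40.3, 8.6, 1.639, 0.003, 0, 0], [0, -40.3, 8.6, 1.639, 0.003, 0, 0], [0, -40.3, 8.6, 1.639, 0.003, 0, 0], [0, -40.3, 8.6, 1.639, 0.003, 0, 0], [0, -40.3, 8.6, 1.639, 0.003, 0, 0]]]}}

```text
clock: 9.75
position: [0.5752, -0.2745, 0.1983]
tool_rot: [-2.343, 1.568, 2.485]
force: [-0.8, 1.4, -2.2]
grip_width: 0.0286
```

```bash
python3 - <<'E'
from h import *
goto([0.5758,-0.2722,0.14],-0.8); heye(); s=bot.observe(); print(s['grip_width'],s['qpos'].round(2))
E
```

```text
P [ 0.5758 -0.2722  0.14  ] yaw -0.8 -> shift cm [ 5.83  0.09 -0.21] rv [ 0.13  -0.002  0.002]
HE [-0.1202 -0.0006 -0.0762]
0.028646180170057052 [ 0.6   0.62 -0.37  1.6   0.26  0.97  0.26]
```

Request:
{"name": "step_arm", "arguments": {"targets": [[[2, 0.1, -0.2, 0.07, 0, 0, 0], [4, 0.1, -0.2, 0.13, 0, 0, 0], [5.8, 0.1, -0.2, 0.13, 0, 0, 0], [5.8, 0.1, -0.2, 0.13, 0, 0, 0], [5.8, 0.1, -0.2, 0.13, 0, 0, 0]]]}}

```text
clock: 10.25
position: [0.5756, -0.2719, 0.1395]
tool_rot: [-2.08, 1.566, 2.619]
force: [1.3, 0.1, -2.6]
grip_width: 0.0285
```

```bash
python3 - <<'E'
from h import *
s,im=wsnap('w7.png'); print(s['clock'],s['position'],s['grip_width'],s['force']); heye()
goto([0.5758,-0.2722,0.049],-0.8)
E
```

```text
10.25 [ 0.57556127 -0.27188489  0.1395218 ] 0.028485317293700286 [ 1.30122264  0.10829241 -2.59982493]
HE [-0.1202 -0.0009 -0.0761]
P [ 0.5758 -0.2722  0.049 ] yaw -0.8 -> shift cm [9.13 0.   0.02] rv [ 0.    -0.002  0.002]
```

View pics/w7.png

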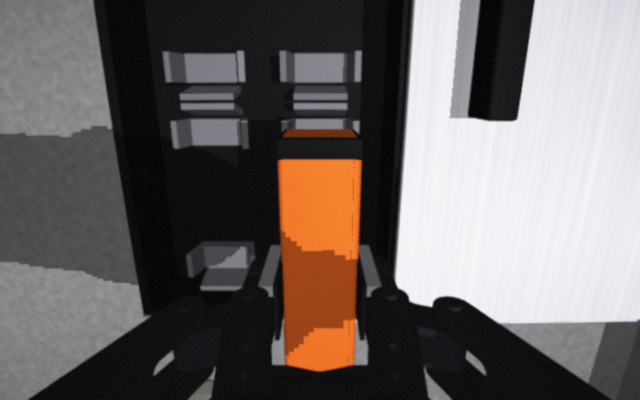

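```bash
python3 - <<'E'
from h import *
s=pickle.load(open('pics/w7.pkl','rb')); im=cv2.imread('pics/w7.png')[:,:,::-1]
print('l1 col', list(enumerate([int(v) for v in im[80:300,205:235].max(2).mean(1)],80))[::1][:60])
print([(i,int(v)) for i,v in enumerate(im[236:300,210:240].max(2).mean(1),236)])
print('cheek row125',[(i,int(v)) for i,v in enumerate(im[122:128,270:370].max(2).mean(0),270)])
q=lambda p,z:plane('wrist',[p],z,s)[0][:2].round(4)
for r in (108,110,147.5,): print(r,q((210,r),.031),q((210,r),.016))
for r in (243,245,268,285,290): print(r,q((225,r),.031),q((225,r),.016))
cv2.imwrite('pics/c7.png',cv2.resize(im[40:310,150:380],None,fx=2.2,fy=2.2)[:,:,::-1])
E
```

```text
l1 col [(80, 133), (81, 122), (82, 90), (83, 44), (84, 28), (85, 41), (86, 57), (87, 66), (88, 68), (89, 68), (90, 68), (91, 68), (92, 75), (93, 96), (94, 117), (95, 122), (96, 123), (97, 123), (98, 119), (99, 96), (100, 58), (101, 33), (102, 55), (103, 101), (104, 129), (105, 135), (106, 135), (107, 135), (108, 128), (109, 98), (110, 61), (111, 48), (112, 46), (113, 47), (114, 43), (115, 34), (116, 27), (117, 36), (118, 69), (119, 111), (120, 132), (121, 136), (122, 135), (123, 136), (124, 136), (125, 136), (126, 135), (127, 136), (128, 136), (129, 136), (130, 136), (131, 136), (132, 136), (133, 136), (134, 136), (135, 135), (136, 136), (137, 136), (138, 136), (139, 136)]
[(236, 14), (237, 14), (238, 14), (239, 13), (240, 20), (241, 34), (242, 47), (243, 50), (244, 50), (245, 53), (246, 61), (247, 73), (248, 77), (249, 79), (250, 81), (251, 84), (252, 86), (253, 87), (254, 88), (255, 91), (256, 95), (257, 100), (258, 103), (259, 105), (260, 105), (261, 107), (262, 111), (263, 114), (264, 120), (265, 125), (266, 129), (267, 117), (268, 89), (269, 72), (270, 69), (271, 69), (272, 69),
[... 1090 characters left out ...]
3), (337, 143), (338, 143), (339, 142), (340, 143), (341, 140), (342, 124), (343, 92), (344, 74), (345, 61), (346, 50), (347, 47), (348, 46), (349, 47), (350, 47), (351, 51), (352, 69), (353, 107), (354, 137), (355, 144), (356, 145), (357, 142), (358, 126), (359, 85), (360, 35), (361, 16), (362, 15), (363, 15), (364, 16), (365, 16), (366, 18), (367, 17), (368, 15), (369, 16)]
108 [ 0.5065 -0.2064] [ 0.5019 -0.2069]
110 [ 0.5064 -0.2076] [ 0.5018 -0.2083]
147.5 [ 0.504  -0.2315] [ 0.4992 -0.2337]
243 [ 0.5077 -0.2996] [ 0.5032 -0.3063]
245 [ 0.5076 -0.3011] [ 0.503  -0.3079]
268 [ 0.5059 -0.3194] [ 0.5012 -0.3273]
285 [ 0.5045 -0.3334] [ 0.4998 -0.3423]
290 [ 0.5041 -0.3376] [ 0.4994 -0.3468]
```

View pics/c7.png

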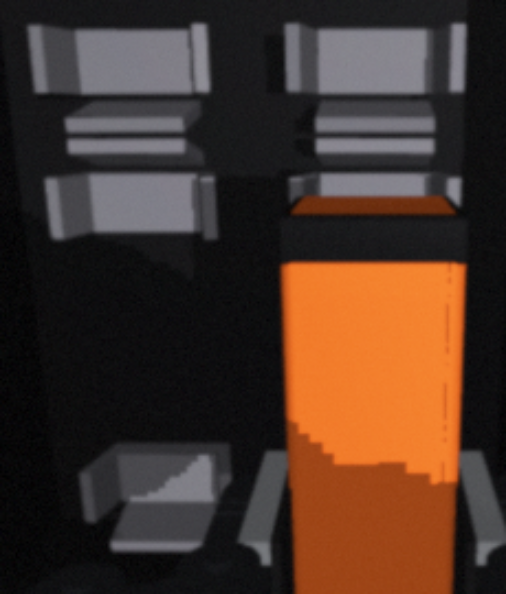

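Request:
{"name": "step_arm", "arguments": {"targets": [[[3, 0, 0.1, 0, 0, 0, 0], [6, 0, 0.1, 0, 0, 0, 0], [7.5, 0, 0.1, 0, 0, 0, 0], [8.5, 0, 0.1, 0, 0, 0, 0], [9, 0, 0.1, 0, 0, 0, 0], [9.2, 0, 0.1, 0, 0, 0, 0], [9.2, 0, 0.1, 0, 0, 0, 0]]]}}

```text
clock: 11.0
position: [0.5761, -0.2732, 0.049]
tool_rot: [-2.225, 1.569, 2.474]
force: [-0.0, -0.1, -1.1]
grip_width: 0.0288
```

Request:
{"name": "step_arm", "arguments": {"targets": [[[0.1, 0, 0, 0, 0, 0, 0], [0.25, 0, 0, 0, 0, 0, 0], [0.25, 0, 0, 0, 0, 0, 0]]]}}

```text
clock: 11.3
position: [0.5765, -0.2733, 0.0471]
tool_rot: [-2.453, 1.57, 2.246]
force: [0.4, -0.7, 1.1]
grip_width: 0.0291
```

Near contact; release to about half opening, then rise and look.

Request:
{"name": "step_arm", "arguments": {"targets": [[[0.05, 0, 0, 0, 0, 0, 0.5], [0.05, 0, 0, 0, 0, 0, 0.5], [0, 0, 0, 0, 0, 0, 0.5], [-3, 0, 0, 0, 0, 0, 0.55], [-7, 0, 0, 0, 0, 0, 0.6], [-12, 0, 0, 0, 0, 0, 1], [-16, 0, -1, 0, 0, 0, 1], [-20, 0, -3, 0, 0, 0, 1], [-20, 0, -3, 0, 0, 0, 1], [-20, 0, -3, 0, 0, 0, 1]]]}}

```text
clock: 12.3
position: [0.5773, -0.2433, 0.2479]
tool_rot: [1.566, 1.57, -0.017]
force: [-0.0, -0.7, -1.1]
grip_width: 0.0855
```

```bash
python3 - <<'E'
from h import *
s,im=wsnap('w8.png'); print(s['clock'],s['position'],s['force']); heye()
packs(s,im,.046)
snap('side','s8.png')
goto([0.47,0.18,0.30],89)
E
```

```text
12.3 [ 0.57726845 -0.2432644   0.24789363] [-0.0362585  -0.70047161 -1.08533037]
HE [-0.1202 -0.0009 -0.0761]
[304. 151.] [333. 249.] [ 0.5766 -0.2712] [98.8 27.5] 89.2
P [0.47 0.18 0.3 ] yaw 89 -> shift cm [ -5.33 -11.25 -42.24] rv [-1.567e+00 -2.000e-03  1.000e-03]
```

View pics/w8.png

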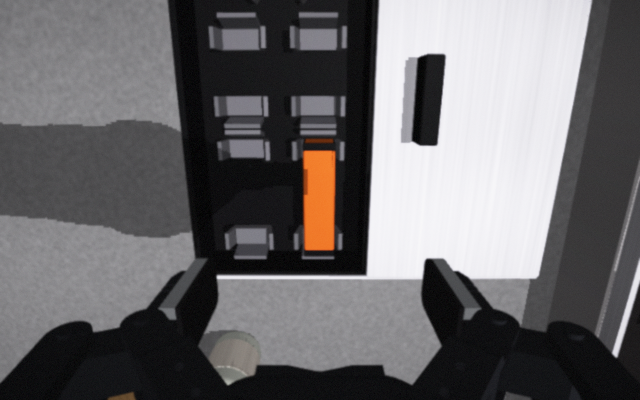

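View pics/s8.png

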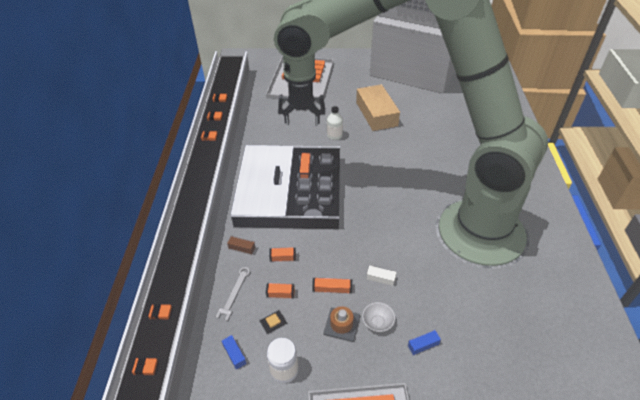

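Request:
{"name": "step_arm", "arguments": {"targets": [[[-5, -11.2, -42.2, -1.567, 0, 0, 1], [-5, -11.2, -42.2, -1.567, 0, 0, 1], [-5, -11.2, -42.2, -1.567, 0, 0, 1], [-5, -11.2, -42.2, -1.567, 0, 0, 1], [-5, -11.2, -42.2, -1.567, 0, 0, 1], [-5, -11.2, -42.2, -1.567, 0, 0, 1], [-5, -11.2, -42.2, -1.567, 0, 0, 1], [-5, -11.2, -42.2, -1.567, 0, 0, 1], [-5, -11.2, -42.2, -1.567, 0, 0, 1], [-5, -11.2, -42.2, -1.567, 0, 0, 1]]]}}

```text
clock: 13.4
position: [0.4688, 0.1844, 0.2967]
tool_rot: [2.348, 1.567, 2.276]
force: [0.7, -1.5, -0.4]
grip_width: 0.0855
```

Request:
{"name": "step_arm", "arguments": {"targets": [[[0, 0, 0, -0.06, 0, 0, 1], [0, 0, 0, -0.06, 0, 0, 1], [0, 0, 0, -0.06, 0, 0, 1]]]}}

```text
clock: 13.7
position: [0.4689, 0.1838, 0.2959]
tool_rot: [2.517, 1.566, 2.502]
force: [-0.4, -0.8, -0.1]
grip_width: 0.0854
```

```bash
python3 - <<'E'
from h import *
s,im=wsnap('w9.png'); print(s['clock'],s['position'],s['force'],bot.observe()['position']); heye()
p=packs(s,im,.03)
for a in p:
    if abs(a[0][0]-.477)<.03: goto([*a[0],.031],90+a[2])
E
```

```text
13.7 [0.46887112 0.18375449 0.29589564] [-0.37163292 -0.76175388 -0.12261319] [0.46893279 0.18375351 0.29610016]
HE [-0.1202  0.002  -0.075 ]
[249. 266.] [276. 311.] [0.6291 0.1115] [64.2 28.3] 3.0
[354. 263.] [378. 308.] [0.6264 0.2403] [63.7 28.1] -1.5
[338. 124.] [367. 210.] [0.4771 0.221 ] [98.9 28.4] -2.4
P [0.4771 0.221  0.031 ] yaw 87.6 -> shift cm [26.52  3.66  0.86] rv [ 0.027 -0.004 -0.003]
```

View pics/w9.png

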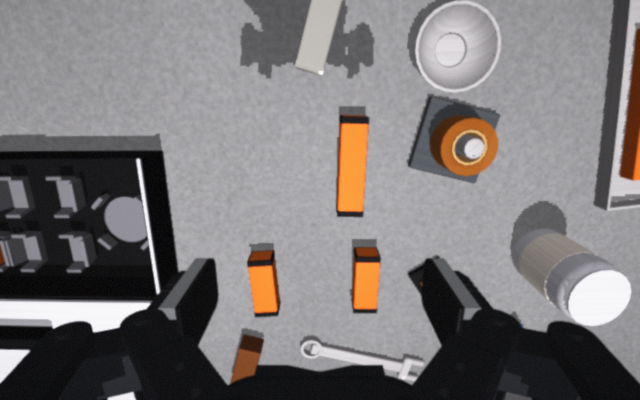

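Request:
{"name": "step_arm", "arguments": {"targets": [[[5, 2, 0.5, 0.027, -0.004, -0.003, 0.75], [10, 3.7, 0.9, 0.027, -0.004, -0.003, 0.75], [15, 3.7, 0.9, 0.027, -0.004, -0.003, 0.75], [20, 3.7, 0.9, 0.027, -0.004, -0.003, 0.75], [24, 3.7, 0.9, 0.027, -0.004, -0.003, 0.75], [26.4, 3.7, 0.9, 0.027, -0.004, -0.003, 0.75], [26.4, 3.7, 0.9, 0.027, -0.004, -0.003, 0.75], [26.4, 3.7, 0.9, 0.027, -0.004, -0.003, 0], [26.4, 3.7, 0.9, 0.027, -0.004, -0.003, 0], [26.4, 3.7, 0.9, 0.027, -0.004, -0.003, 0]]]}}

```text
clock: 14.75
position: [0.4784, 0.2215, 0.034]
tool_rot: [0.238, 1.568, 0.195]
force: [-0.8, -0.3, 9.5]
grip_width: 0.0286
```

Request:
{"name": "step_arm", "arguments": {"targets": [[[0, 0, 0, 0, 0, 0, 0], [0, 0, 0, 0, 0, 0, 0], [0, 0, 0, 0, 0, 0, 0]]]}}

```text
clock: 15.05
position: [0.4788, 0.2214, 0.0345]
tool_rot: [0.248, 1.567, 0.205]
force: [-0.2, -0.4, -2.7]
grip_width: 0.0287
```

```bash
python3 - <<'E'
from h import *
goto([0.4788,.2214,.2],87.6)
goto([0.504,-0.272,0.2],-0.8)
E
```

```text
P [0.4788 0.2214 0.2   ] yaw 87.6 -> shift cm [-1.655e+01  1.000e-02  6.000e-02] rv [-0.002  0.003 -0.001]
P [ 0.504 -0.272  0.2  ] yaw -0.8 -> shift cm [-16.57 -49.17   4.73] rv [ 1.541  0.002 -0.003]
```

Request:
{"name": "step_arm", "arguments": {"targets": [[[-5, 0, 0, 0, 0, 0, 0], [-10, 0, 0, 0, 0, 0, 0], [-15, -3, 0, 0.1, 0, 0, 0], [-16.5, -49.2, 4.7, 1.541, 0, 0, 0], [-16.5, -49.2, 4.7, 1.541, 0, 0, 0], [-16.5, -49.2, 4.7, 1.541, 0, 0, 0], [-16.5, -49.2, 4.7, 1.541, 0, 0, 0], [-16.5, -49.2, 4.7, 1.541, 0, 0, 0], [-16.5, -49.2, 4.7, 1.541, 0, 0, 0], [-16.5, -49.2, 4.7, 1.541, 0, 0, 0]]]}}

```text
clock: 16.05
position: [0.4966, -0.1554, 0.194]
tool_rot: [1.354, 1.567, 0.154]
force: [1.5, 0.6, -1.5]
grip_width: 0.0283
```

```bash
python3 - <<'E'
from h import *
s=bot.observe(); print(s['grip_width'],s['force'])
goto([0.504,-0.272,0.15],-0.8)
E
```

```text
0.028339134962909494 [ 1.5010264   0.62910734 -1.5131365 ]
P [ 0.504 -0.272  0.15 ] yaw -0.8 -> shift cm [ 4.39 -3.55 11.13] rv [ 0.385  0.    -0.004]
```

Request:
{"name": "step_arm", "arguments": {"targets": [[[0, -3.55, 11.1, 0.385, 0, -0.004, 0], [1, -3.55, 11.1, 0.385, 0, -0.004, 0], [2, -3.55, 11.1, 0.385, 0, -0.004, 0], [4.4, -3.55, 11.1, 0.385, 0, -0.004, 0], [4.4, -3.55, 11.1, 0.385, 0, -0.004, 0], [4.4, -3.55, 11.1, 0.385, 0, -0.004, 0], [4.4, -3.55, 11.1, 0.385, 0, -0.004, 0]]]}}

```text
clock: 16.75
position: [0.5045, -0.2712, 0.1511]
tool_rot: [1.279, 1.57, -0.305]
force: [-0.8, -0.3, -1.7]
grip_width: 0.0285
```

```bash
python3 - <<'E'
from h import *
s,im=wsnap('w10.png'); print(s['clock'],s['position'],s['grip_width'],s['force']); heye()
goto([0.504,-0.272,0.051],-0.8)
E
```

```text
16.75 [ 0.50448967 -0.27116963  0.15108626] 0.02854046714592067 [-0.83409114 -0.30675434 -1.6974173 ]
HE [-0.1202 -0.0009 -0.0761]
P [ 0.504 -0.272  0.051] yaw -0.8 -> shift cm [10.01 -0.06  0.06] rv [ 0.001  0.001 -0.001]
```

View pics/w10.png

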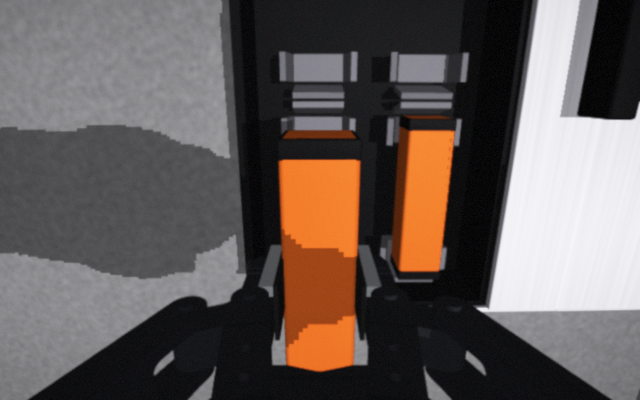

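Request:
{"name": "step_arm", "arguments": {"targets": [[[3, 0, 0, 0, 0, 0, 0], [6, -0.05, 0.05, 0, 0, 0, 0], [8, -0.05, 0.05, 0, 0, 0, 0], [9.3, -0.05, 0.05, 0, 0, 0, 0], [9.9, -0.05, 0.05, 0, 0, 0, 0], [10.1, -0.05, 0.05, 0, 0, 0, 0], [10.1, -0.05, 0.05, 0, 0, 0, 0]]]}}

```text
clock: 17.5
position: [0.5045, -0.2721, 0.0508]
tool_rot: [1.124, 1.568, -0.46]
force: [-0.2, 0.1, -1.6]
grip_width: 0.0291
```

Request:
{"name": "step_arm", "arguments": {"targets": [[[0.1, 0, 0, 0, 0, 0, 0], [0.2, 0, 0, 0, 0, 0, 0], [0.2, 0, 0, 0, 0, 0, 0]]]}}

```text
clock: 17.8
position: [0.5051, -0.2723, 0.05]
tool_rot: [1.086, 1.567, -0.498]
force: [-2.7, 1.2, 12.8]
grip_width: 0.0286
```

Request:
{"name": "step_arm", "arguments": {"targets": [[[0, 0, 0, 0, 0, 0, 0.48], [0, 0, 0, 0, 0, 0, 0.48], [0, 0, 0, 0, 0, 0, 0.48], [-3, 0, 0, 0, 0, 0, 0.5], [-7, 0, 0, 0, 0, 0, 0.6], [-12, 0, 0, 0, 0, 0, 1], [-16, 0, -1, 0, 0, 0, 1], [-20, 0, -3, 0, 0, 0, 1], [-20, 0, -3, 0, 0, 0, 1], [-20, 0, -3, 0, 0, 0, 1]]]}}

```text
clock: 18.8
position: [0.505, -0.2418, 0.2507]
tool_rot: [1.056, 1.565, -0.528]
force: [-0.1, -0.7, -0.1]
grip_width: 0.0853
```

```bash
python3 - <<'E'
from h import *
s,im=wsnap('w11.png'); print(s['clock'],s['position'],s['force']); heye()
packs(s,im,.046)
goto([0.55,0.20,0.28],89)
E
```

```text
18.8 [ 0.50498202 -0.24181778  0.25067753] [-0.12602637 -0.71429206 -0.1056864 ]
HE [-0.1202 -0.0009 -0.0761]
[305. 152.] [333. 248.] [ 0.5054 -0.2712] [98.  27.3] 88.6
[376. 151.] [409. 247.] [ 0.5762 -0.2712] [97.8 27.4] 89.2
P [0.55 0.2  0.28] yaw 89 -> shift cm [ -3.12   3.98 -44.26] rv [-1.567e+00  4.000e-03 -1.000e-03]
```

View pics/w11.png

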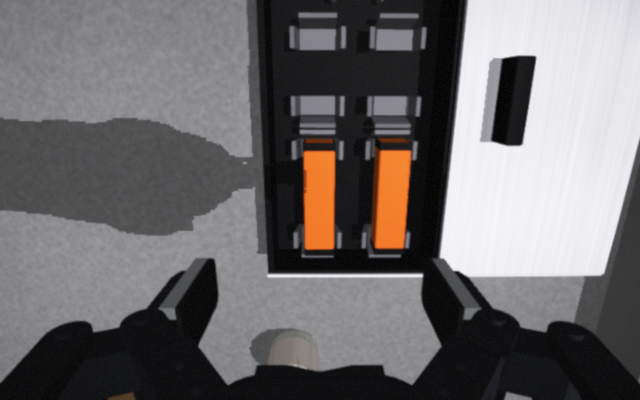

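Request:
{"name": "step_arm", "arguments": {"targets": [[[-3, 4, -42.5, -1.567, 0.004, 0, 1], [-3, 4, -42.5, -1.567, 0.004, 0, 1], [-3, 4, -42.5, -1.567, 0.004, 0, 1], [-3, 4, -42.5, -1.567, 0.004, 0, 1], [-3, 4, -42.5, -1.567, 0.004, 0, 1], [-3, 4, -42.5, -1.567, 0.004, 0, 1], [-3, 4, -42.5, -1.567, 0.004, 0, 1], [-3, 4, -42.5, -1.567, 0.004, 0, 1], [-3, 4, -42.5, -1.567, 0.004, 0, 1], [-3, 4, -42.5, -1.567, 0.004, 0, 1]]]}}

```text
clock: 19.85
position: [0.5493, 0.1866, 0.2777]
tool_rot: [2.089, 1.568, 2.016]
force: [-1.0, -0.2, 0.1]
grip_width: 0.0855
```

Request:
{"name": "step_arm", "arguments": {"targets": [[[0, 0, 0, -0.06, 0, 0, 1], [0, 0, 0, -0.06, 0, 0, 1], [0, 0, 0, -0.06, 0, 0, 1]]]}}

```text
clock: 20.15
position: [0.5493, 0.186, 0.2766]
tool_rot: [2.449, 1.567, 2.433]
force: [-0.5, 0.5, -0.9]
grip_width: 0.0857
```

```bash
python3 - <<'E'
from h import *
s,im=wsnap('w12.png'); print(s['clock'],s['position'],s['qpos'].round(2),bot.observe()['position']); heye()
p=packs(s,im,.03)
for a in p:
    goto([*a[0],.034],90+a[2])
E
```

```text
20.15 [0.54927203 0.18600534 0.27661889] [ 0.14  0.53 -0.82  1.67  0.42  1.13  0.76] [0.54932156 0.18597078 0.27692997]
HE [-0.1202  0.002  -0.075 ]
[238. 209.] [268. 261.] [0.6292 0.1114] [64.  28.1] 2.9
[355. 205.] [382. 257.] [0.6264 0.2405] [63.2 28.1] -1.7
P [0.6292 0.1114 0.034 ] yaw 92.9 -> shift cm [24.26 -7.39  8.16] rv [-0.067 -0.002 -0.002]
P [0.6264 0.2405 0.034 ] yaw 88.3 -> shift cm [24.29  5.52  7.68] rv [ 0.014 -0.002 -0.002]
```

View pics/w12.png

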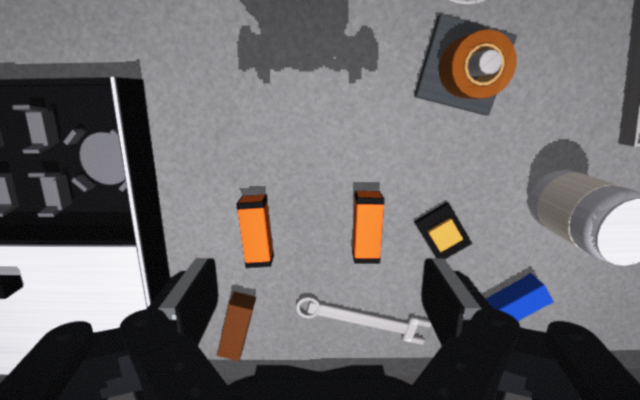

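Request:
{"name": "step_arm", "arguments": {"targets": [[[5, -3.7, 4, -0.04, 0, 0, 1], [10, -7.4, 8, -0.067, 0, 0, 1], [15, -7.4, 8, -0.067, 0, 0, 0.8], [20, -7.4, 8, -0.067, 0, 0, 0.8], [23, -7.4, 8, -0.067, 0, 0, 0.8], [24.4, -7.4, 8, -0.067, 0, 0, 0.8], [24.4, -7.4, 8, -0.067, 0, 0, 0.8], [24.4, -7.4, 8, -0.067, 0, 0, 0], [24.4, -7.4, 8, -0.067, 0, 0, 0], [24.4, -7.4, 8, -0.067, 0, 0, 0]]]}}

```text
clock: 21.2
position: [0.6286, 0.1116, 0.0351]
tool_rot: [1.275, 1.568, 1.326]
force: [-2.8, -1.8, 12.3]
grip_width: 0.0289
```

Request:
{"name": "step_arm", "arguments": {"targets": [[[0, 0, 0, 0, 0, 0, 0], [0, 0, 0, 0, 0, 0, 0]]]}}

```text
clock: 21.4
position: [0.6293, 0.1116, 0.0364]
tool_rot: [0.783, 1.567, 0.833]
force: [0.5, 0.1, -2.1]
grip_width: 0.0287
```

```bash
python3 - <<'E'
from h import *
goto([0.5775,-0.152,0.2],-0.8)
E
```

```text
P [ 0.5775 -0.152   0.2   ] yaw -0.8 -> shift cm [-16.45 -26.02  -6.45] rv [ 1.635 -0.    -0.004]
```

Request:
{"name": "step_arm", "arguments": {"targets": [[[-5, 0, 0, 0, 0, 0, 0], [-10, 0, 0, 0, 0, 0, 0], [-14, -4, -1, 0.15, 0, 0, 0], [-16.4, -26, -6.4, 1.635, 0, 0, 0], [-16.4, -26, -6.4, 1.635, 0, 0, 0], [-16.4, -26, -6.4, 1.635, 0, 0, 0], [-16.4, -26, -6.4, 1.635, 0, 0, 0], [-16.4, -26, -6.4, 1.635, 0, 0, 0], [-16.4, -26, -6.4, 1.635, 0, 0, 0], [-16.4, -26, -6.4, 1.635, 0, 0, 0]]]}}

```text
clock: 22.4
position: [0.5777, -0.1532, 0.2002]
tool_rot: [1.788, 1.567, 0.63]
force: [-0.3, 1.1, -1.3]
grip_width: 0.0287
```

```bash
python3 - <<'E'
from h import *
s=bot.observe(); print(s['grip_width'],s['force'])
goto([0.5775,-0.151,0.15],-0.8)
E
```

```text
0.028687324295352853 [-0.32665455  1.06485414 -1.28690511]
P [ 0.5775 -0.151   0.15  ] yaw -0.8 -> shift cm [ 5.02  0.05 -0.2 ] rv [ 0.426 -0.002 -0.004]
```

Request:
{"name": "step_arm", "arguments": {"targets": [[[1, 0.05, -0.2, 0.426, 0, -0.004, 0], [2, 0.05, -0.2, 0.426, 0, -0.004, 0], [3, 0.05, -0.2, 0.426, 0, -0.004, 0], [5, 0.05, -0.2, 0.426, 0, -0.004, 0], [5, 0.05, -0.2, 0.426, 0, -0.004, 0], [5, 0.05, -0.2, 0.426, 0, -0.004, 0], [5, 0.05, -0.2, 0.426, 0, -0.004, 0]]]}}

```text
clock: 23.1
position: [0.5779, -0.1511, 0.1512]
tool_rot: [2.761, 1.569, 1.177]
force: [0.0, -0.6, -1.4]
grip_width: 0.0284
```

```bash
python3 - <<'E'
from h import *
s,im=wsnap('w13.png'); print(s['clock'],s['position'],s['grip_width'],s['force']); heye()
goto([0.5775,-0.151,0.052],-0.8)
E
```

```text
23.1 [ 0.57791741 -0.15109063  0.15119539] 0.028446054079229833 [ 0.00574224 -0.60486693 -1.37884452]
HE [-0.1202 -0.0009 -0.0761]
P [ 0.5775 -0.151   0.052 ] yaw -0.8 -> shift cm [ 9.92 -0.05  0.  ] rv [ 0.001 -0.002 -0.001]
```

View pics/w13.png

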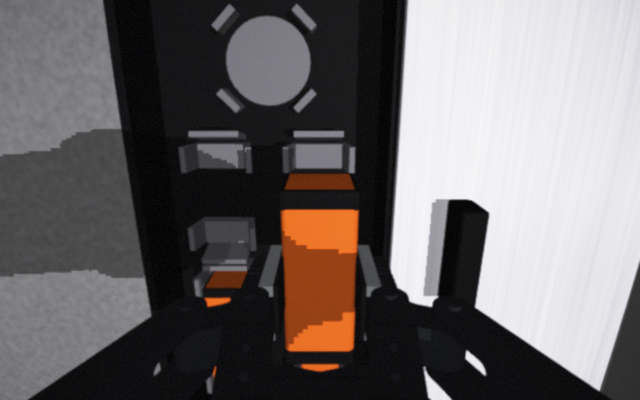

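```bash
python3 - <<'E'
from h import *
s=pickle.load(open('pics/w13.pkl','rb')); im=cv2.imread('pics/w13.png')[:,:,::-1]
print([(i,int(v)) for i,v in enumerate(im[125:290,205:230].max(2).mean(1),125)])
print([(i,int(v)) for i,v in enumerate(im[125:215,310:330].max(2).mean(1),125)])
print([(i,int(v)) for i,v in enumerate(im[155:162,280:360].max(2).mean(0),280)])
q=lambda p,z:plane('wrist',[p],z,s)[0][:2].round(4)
print('pack top +y end',q((320,191),.146), 's2 stop', q((318,138),.031), 's2 rest in',q((320,171),.016))
print('nest',q((268,61),.006))
E
```

```text
[(125, 23), (126, 22), (127, 17), (128, 14), (129, 21), (130, 57), (131, 107), (132, 129), (133, 134), (134, 133), (135, 130), (136, 111), (137, 76), (138, 49), (139, 37), (140, 28), (141, 27), (142, 39), (143, 67), (144, 110), (145, 127), (146, 130), (147, 130), (148, 129), (149, 130), (150, 130), (151, 130), (152, 129), (153, 124), (154, 120), (155, 116), (156, 114), (157, 111), (158, 101), (159, 92), (160, 84), (161, 81), (162, 78), (163, 75), (164, 74), (165, 74), (166, 73), (167, 67), (168, 46), (169, 24), (170, 15), (171, 13), (172, 14), (173, 14), (174, 13), (175, 13), (176, 14), (177, 13), (178, 13), (179, 13), (180, 14), (181, 13), (182, 14), (183, 13), (184, 14), (185, 13), (186, 14), (187, 14), (188, 13), (189, 14), (190, 14), (191, 14), (192, 14), (193, 14), (194, 13), (195, 14), (196, 13), (197, 14), (198, 13), (199, 14), (200, 13), (201, 14), (202, 14), (203, 13), (204, 14), (205, 14), (206, 14), (207, 14), (208, 13), (209, 14), (210, 14), (211, 14), (212, 13), (213, 13), (214, 14), (215, 14), (216, 25), (217, 43), (218, 48), (219, 48), (220, 51), (221, 61), (222, 70), 
[... 2126 characters left out ...]
 (310, 133), (311, 133), (312, 134), (313, 135), (314, 134), (315, 134), (316, 133), (317, 134), (318, 135), (319, 134), (320, 134), (321, 134), (322, 134), (323, 135), (324, 135), (325, 135), (326, 134), (327, 133), (328, 135), (329, 134), (330, 134), (331, 134), (332, 135), (333, 134), (334, 135), (335, 135), (336, 135), (337, 135), (338, 136), (339, 135), (340, 133), (341, 115), (342, 72), (343, 48), (344, 46), (345, 45), (346, 45), (347, 47), (348, 65), (349, 100), (350, 130), (351, 137), (352, 137), (353, 135), (354, 114), (355, 57), (356, 20), (357, 14), (358, 14), (359, 14)]
pack top +y end [ 0.5787 -0.1122] s2 stop [ 0.5777 -0.1071] s2 rest in [ 0.5787 -0.1334]
nest [ 0.5428 -0.0553]
```

Request:
{"name": "step_arm", "arguments": {"targets": [[[3, -0.05, 0.1, 0, 0, 0, 0], [6, -0.1, 0.1, 0, 0, 0, 0], [8, -0.1, 0.1, 0, 0, 0, 0], [9.2, -0.1, 0.1, 0, 0, 0, 0], [9.8, -0.1, 0.1, 0, 0, 0, 0], [10, -0.1, 0.1, 0, 0, 0, 0], [10, -0.1, 0.1, 0, 0, 0, 0]]]}}

```text
clock: 23.85
position: [0.5774, -0.1521, 0.0518]
tool_rot: [2.289, 1.569, 0.705]
force: [0.7, 0.2, -1.5]
grip_width: 0.0284
```

Request:
{"name": "step_arm", "arguments": {"targets": [[[0.1, 0, 0, 0, 0, 0, 0], [0.15, 0, 0, 0, 0, 0, 0]]]}}

```text
clock: 24.05
position: [0.5778, -0.1522, 0.0511]
tool_rot: [1.949, 1.568, 0.365]
force: [0.3, 1.3, 9.0]
grip_width: 0.0288
```

Contact at the seated height. Release and go back.

Request:
{"name": "step_arm", "arguments": {"targets": [[[0, 0, 0, 0, 0, 0, 0.48], [0, 0, 0, 0, 0, 0, 0.48], [0, 0, 0, 0, 0, 0, 0.48], [-3, 0, 0, 0, 0, 0, 0.5], [-7, 0, 0, 0, 0, 0, 0.6], [-12, 0, 0, 0, 0, 0, 1], [-16, 0, -2, 0, 0, 0, 1], [-20, 0, -4, 0, 0, 0, 1], [-20, 0, -4, 0, 0, 0, 1], [-20, 0, -4, 0, 0, 0, 1]]]}}

```text
clock: 25.05
position: [0.578, -0.1122, 0.2519]
tool_rot: [1.702, 1.566, 0.118]
force: [-0.6, 0.6, -0.7]
grip_width: 0.0852
```

```bash
python3 - <<'E'
from h import *
s,im=wsnap('w14.png'); print(s['clock'],s['position'],s['force']); heye()
packs(s,im,.046)
goto([0.55,0.22,0.28],89)
E
```

```text
25.05 [ 0.57804971 -0.11223441  0.25185575] [-0.57887607  0.60315977 -0.73871953]
HE [-0.1202 -0.0009 -0.0761]
[238. 277.] [267. 353.] [ 0.5054 -0.2706] [96.7 26.8] 89.3
[307. 276.] [332. 352.] [ 0.5767 -0.2703] [96.5 26.8] 89.2
[305. 182.] [333. 243.] [ 0.5779 -0.1529] [63.6 27. ] 89.0
P [0.55 0.22 0.28] yaw 89 -> shift cm [ -2.91  -3.2  -33.24] rv [-1.567e+00  1.000e-03 -3.000e-03]
```

View pics/w14.png

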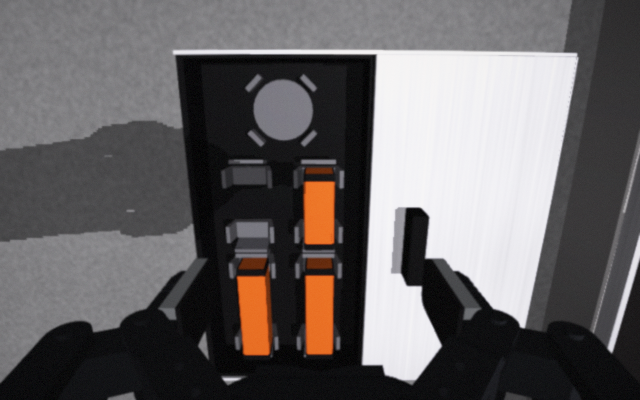

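Request:
{"name": "step_arm", "arguments": {"targets": [[[-3, -3.2, -33.2, -1.567, 0, 0, 1], [-3, -3.2, -33.2, -1.567, 0, 0, 1], [-3, -3.2, -33.2, -1.567, 0, 0, 1], [-3, -3.2, -33.2, -1.567, 0, 0, 1], [-3, -3.2, -33.2, -1.567, 0, 0, 1], [-3, -3.2, -33.2, -1.567, 0, 0, 1], [-3, -3.2, -33.2, -1.567, 0, 0, 1], [-3, -3.2, -33.2, -1.567, 0, 0, 1], [-3, -3.2, -33.2, -1.567, 0, 0, 1], [-3, -3.2, -33.2, -1.567, 0, 0, 1]]]}}

```text
clock: 26.1
position: [0.5499, 0.2191, 0.2793]
tool_rot: [0.6, 1.571, 0.522]
force: [0.3, 0.3, -0.4]
grip_width: 0.0853
```

Request:
{"name": "step_arm", "arguments": {"targets": [[[0, 0, 0, -0.06, 0, 0, 1], [0, 0, 0, -0.06, 0, 0, 1], [0, 0, 0, -0.06, 0, 0, 1]]]}}

```text
clock: 26.4
position: [0.5498, 0.2185, 0.2783]
tool_rot: [-3.031, 1.57, -3.052]
force: [0.0, -0.3, 0.6]
grip_width: 0.085
```

```bash
python3 - <<'E'
from h import *
s,im=wsnap('w15.png'); print(s['clock'],s['position'],s['qpos'].round(2),bot.observe()['position']); heye()
p=packs(s,im,.03)
for a in p:
    goto([*a[0],.034],90+a[2])
E
```

```text
26.4 [0.54984061 0.21854096 0.27828113] [ 0.08  0.55 -0.82  1.63  0.43  1.15  0.7 ] [0.54983971 0.21873442 0.27860374]
HE [-0.1202  0.002  -0.0751]
[328. 204.] [354. 256.] [0.6264 0.2406] [63.4 28.3] -1.9
P [0.6264 0.2406 0.034 ] yaw 88.1 -> shift cm [24.45  2.35  7.63] rv [ 0.013 -0.001  0.   ]
```

View pics/w15.png

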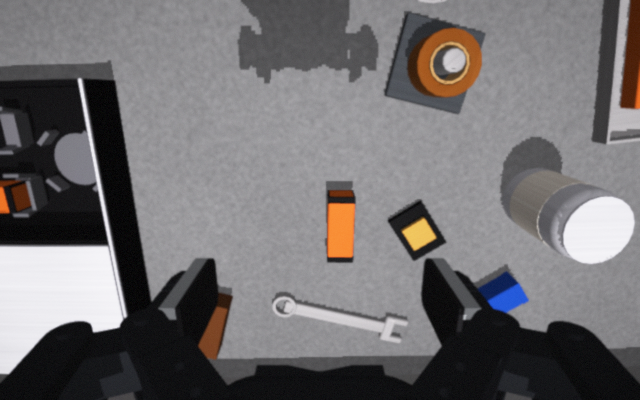

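Request:
{"name": "step_arm", "arguments": {"targets": [[[5, 1.2, 4, 0.013, 0, 0, 0.65], [10, 2.35, 7.6, 0.013, 0, 0, 0.65], [15, 2.35, 7.6, 0.013, 0, 0, 0.65], [20, 2.35, 7.6, 0.013, 0, 0, 0.65], [23, 2.35, 7.6, 0.013, 0, 0, 0.65], [24.5, 2.35, 7.6, 0.013, 0, 0, 0.65], [24.5, 2.35, 7.6, 0.013, 0, 0, 0.65], [24.5, 2.35, 7.6, 0.013, 0, 0, 0], [24.5, 2.35, 7.6, 0.013, 0, 0, 0], [24.5, 2.35, 7.6, 0.013, 0, 0, 0]]]}}

```text
clock: 27.45
position: [0.6275, 0.2413, 0.0366]
tool_rot: [0.491, 1.568, 0.457]
force: [-1.1, 0.2, 8.3]
grip_width: 0.0286
```

Request:
{"name": "step_arm", "arguments": {"targets": [[[0, 0, 0, 0, 0, 0, 0], [0, 0, 0, 0, 0, 0, 0]]]}}

```text
clock: 27.65
position: [0.6284, 0.2415, 0.0385]
tool_rot: [0.415, 1.565, 0.38]
force: [-0.2, -0.0, -1.3]
grip_width: 0.0287
```

```bash
python3 - <<'E'
from h import *
goto([0.5052,-0.1505,0.2],-0.8)
E
```

```text
P [ 0.5052 -0.1505  0.2   ] yaw -0.8 -> shift cm [-16.3  -39.57 -10.85] rv [ 1.55   0.002 -0.006]
```

Request:
{"name": "step_arm", "arguments": {"targets": [[[-5, 0, 0, 0, 0, 0, 0], [-10, 0, 0, 0, 0, 0, 0], [-14, -4, -1, 0.15, 0, 0, 0], [-16.3, -39.6, -10.8, 1.55, 0, 0, 0], [-16.3, -39.6, -10.8, 1.55, 0, 0, 0], [-16.3, -39.6, -10.8, 1.55, 0, 0, 0], [-16.3, -39.6, -10.8, 1.55, 0, 0, 0], [-16.3, -39.6, -10.8, 1.55, 0, 0, 0], [-16.3, -39.6, -10.8, 1.55, 0, 0, 0], [-16.3, -39.6, -10.8, 1.55, 0, 0, 0]]]}}

```text
clock: 28.65
position: [0.5128, -0.1274, 0.199]
tool_rot: [1.493, 1.564, 0.252]
force: [1.2, 0.2, -1.1]
grip_width: 0.0285
```

```bash
python3 - <<'E'
from h import *
s=bot.observe(); print(s['grip_width'],s['force'])
goto([0.5056,-0.1526,0.15],-0.8)
E
```

```text
0.028480605664348808 [ 1.15714418  0.23782628 -1.09007832]
P [ 0.5056 -0.1526  0.15  ] yaw -0.8 -> shift cm [ 4.89 -1.53  2.14] rv [ 0.343 -0.001 -0.007]
```

Request:
{"name": "step_arm", "arguments": {"targets": [[[1, -1.5, 2.1, 0.343, 0, -0.007, 0], [2, -1.5, 2.1, 0.343, 0, -0.007, 0], [3, -1.5, 2.1, 0.343, 0, -0.007, 0], [4.9, -1.5, 2.1, 0.343, 0, -0.007, 0], [4.9, -1.5, 2.1, 0.343, 0, -0.007, 0], [4.9, -1.5, 2.1, 0.343, 0, -0.007, 0], [4.9, -1.5, 2.1, 0.343, 0, -0.007, 0]]]}}

```text
clock: 29.35
position: [0.5062, -0.1521, 0.1509]
tool_rot: [1.949, 1.57, 0.365]
force: [-0.4, -0.7, -1.8]
grip_width: 0.0284
```

```bash
python3 - <<'E'
from h import *
s,im=wsnap('w16.png'); print(s['clock'],s['position'],s['grip_width'],s['force']); heye()
goto([0.5056,-0.1526,0.052],-0.8)
print([(i,int(v)) for i,v in enumerate(im[125:215,310:330].max(2).mean(1),125)])
print([(i,int(v)) for i,v in enumerate(im[155:162,280:360].max(2).mean(0),280)])
E
```

```text
29.35 [ 0.50617771 -0.15212496  0.1509328 ] 0.028363256457251688 [-0.35873146 -0.6699272  -1.78746713]
HE [-0.1202 -0.0009 -0.0761]
P [ 0.5056 -0.1526  0.052 ] yaw -0.8 -> shift cm [ 9.89 -0.06  0.05] rv [ 0.001 -0.    -0.001]
[(125, 19), (126, 27), (127, 69), (128, 126), (129, 143), (130, 145), (131, 145), (132, 140), (133, 117), (134, 73), (135, 50), (136, 42), (137, 31), (138, 31), (139, 43), (140, 68), (141, 110), (142, 132), (143, 138), (144, 139), (145, 139), (146, 138), (147, 139), (148, 138), (149, 138), (150, 138), (151, 138), (152, 138), (153, 138), (154, 138), (155, 138), (156, 138), (157, 138), (158, 138), (159, 138), (160, 139), (161, 138), (162, 138), (163, 138), (164, 128), (165, 92), (166, 47), (167, 28), (168, 32), (169, 61), (170, 94), (171, 104), (172, 105), (173, 105), (174, 105), (175, 106), (176, 106), (177, 106), (178, 106), (179, 106), (180, 109), (181, 112), (182, 113), (183, 104), (184, 70), (185, 31), (186, 20), (187, 22), (188, 26), (189, 25), (190, 25), (191, 25), (192, 26), (193, 25), (194, 25), (195, 25), (196, 24), (197, 25), (198, 25), (199, 24), (200
[... 403 characters left out ...]
 137), (301, 137), (302, 136), (303, 137), (304, 136), (305, 137), (306, 136), (307, 137), (308, 137), (309, 137), (310, 138), (311, 138), (312, 138), (313, 137), (314, 139), (315, 138), (316, 138), (317, 139), (318, 138), (319, 139), (320, 138), (321, 139), (322, 139), (323, 138), (324, 139), (325, 139), (326, 138), (327, 138), (328, 139), (329, 138), (330, 138), (331, 138), (332, 138), (333, 138), (334, 138), (335, 138), (336, 139), (337, 139), (338, 140), (339, 137), (340, 122), (341, 81), (342, 52), (343, 46), (344, 48), (345, 47), (346, 47), (347, 52), (348, 82), (349, 122), (350, 140), (351, 142), (352, 141), (353, 131), (354, 97), (355, 50), (356, 29), (357, 28), (358, 28), (359, 29)]
```

View pics/w16.png

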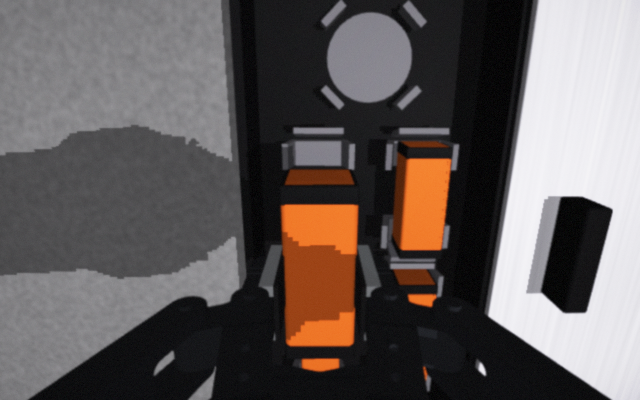

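Request:
{"name": "step_arm", "arguments": {"targets": [[[3, -0.05, 0, 0, 0, 0, 0], [6, -0.1, 0, 0, 0, 0, 0], [8, -0.1, 0, 0, 0, 0, 0], [9.2, -0.1, 0, 0, 0, 0, 0], [9.7, -0.1, 0, 0, 0, 0, 0], [9.8, -0.1, 0, 0, 0, 0, 0], [9.8, -0.1, 0, 0, 0, 0, 0]]]}}

```text
clock: 30.1
position: [0.5057, -0.1523, 0.0537]
tool_rot: [1.576, 1.569, -0.009]
force: [-0.2, 0.7, -1.4]
grip_width: 0.0286
```

Request:
{"name": "step_arm", "arguments": {"targets": [[[0.1, 0, 0, 0, 0, 0, 0], [0.1, 0, 0, 0, 0, 0, 0]]]}}

```text
clock: 30.3
position: [0.5061, -0.1524, 0.0533]
tool_rot: [1.493, 1.568, -0.092]
force: [-0.5, 0.1, -1.6]
grip_width: 0.0285
```

Request:
{"name": "step_arm", "arguments": {"targets": [[[0.1, 0, 0, 0, 0, 0, 0], [0.2, 0, 0, 0, 0, 0, 0], [0.2, 0, 0, 0, 0, 0, 0]]]}}

```text
clock: 30.6
position: [0.5064, -0.1525, 0.0525]
tool_rot: [1.319, 1.567, -0.266]
force: [-6.2, 1.9, 26.0]
grip_width: 0.0283
```

Request:
{"name": "step_arm", "arguments": {"targets": [[[0, 0, 0, 0, 0, 0, 0.48], [0, 0, 0, 0, 0, 0, 0.48], [0, 0, 0, 0, 0, 0, 0.48], [-3, 0, 0, 0, 0, 0, 0.5], [-7, 0, 0, 0, 0, 0, 0.6], [-12, 1, 0, 0, 0, 0, 1], [-16, 3, -4, 0, 0, 0, 1], [-20, 3, -8, 0, 0, 0, 1], [-20, 3, -8, 0, 0, 0, 1], [-20, 3, -8, 0, 0, 0, 1]]]}}

```text
clock: 31.6
position: [0.5375, -0.071, 0.254]
tool_rot: [1.42, 1.564, -0.161]
force: [0.4, -0.0, -0.4]
grip_width: 0.0854
```

```bash
python3 - <<'E'
from h import *
s,im=wsnap('w17.png'); print(s['clock'],s['position'],s['force']); heye()
packs(s,im,.046)
h=cv2.cvtColor(im,cv2.COLOR_RGB2HSV); g=im.max(2); m=(g>100); m[200:]=0; m[:,:200]=0; m[:,360:]=0
for c in blobs(m,800):
    P=plane('wrist',c,.006,s)[:,:2]; (x,y),r=cv2.minEnclosingCircle((P*1000).astype(np.float32)); print(c.min(0),c.max(0),x,y,r)
goto([0.43,0.32,0.25],89)
E
```

```text
31.6 [ 0.53747097 -0.0709752   0.25403691] [ 0.39715053 -0.01349736 -0.39555631]
HE [-0.1202 -0.0009 -0.0761]
[279. 309.] [303. 366.] [ 0.5052 -0.2606] [76.7 26.6] 88.5
[343. 308.] [368. 365.] [ 0.5767 -0.2605] [76.6 26.6] 89.2
[345. 221.] [372. 276.] [ 0.5778 -0.1523] [61.7 26.9] 89.2
[272. 217.] [298. 274.] [ 0.503  -0.1478] [63.5 26.5] 88.3
[295. 121.] [350. 176.] 542.7266235351562 -55.661766052246094 29.679906845092773
[200.   0.] [359. 150.] 496.6500549316406 22.410293579101562 103.39789581298828
P [0.43 0.32 0.25] yaw 89 -> shift cm [  0.14 -11.17 -39.13] rv [-1.566  0.005 -0.002]
```

View pics/w17.png

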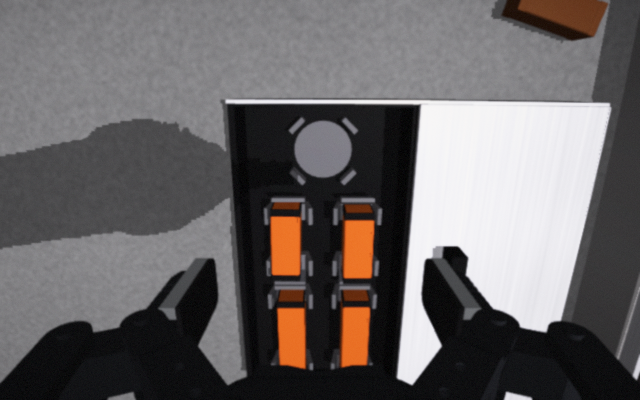

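```bash
python3 - <<'E'
from h import *
im=cv2.imread('pics/w17.png'); cv2.imwrite('pics/c17.png',cv2.resize(im[190:380,240:400],None,fx=3.1*1.6/1.6,fy=3.1,interpolation=cv2.INTER_CUBIC))
s,im=snap('side','s17.png'); cv2.imwrite('pics/cs17.png',cv2.resize(im[130:240,210:370],None,fx=5,fy=5,interpolation=cv2.INTER_CUBIC)[:,:,::-1])
E
```

```text
(no output)
```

View pics/c17.png

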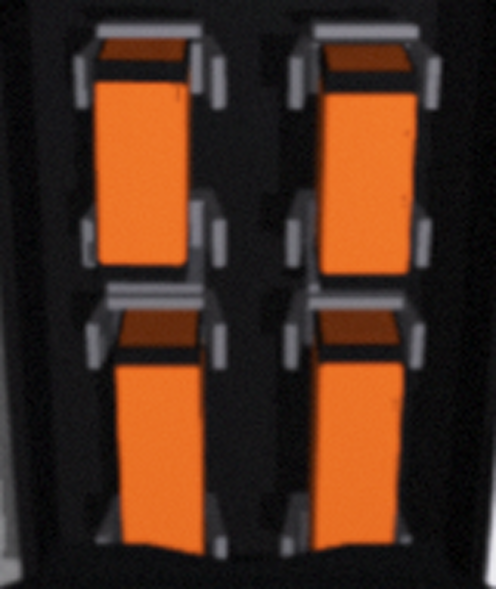

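View pics/cs17.png

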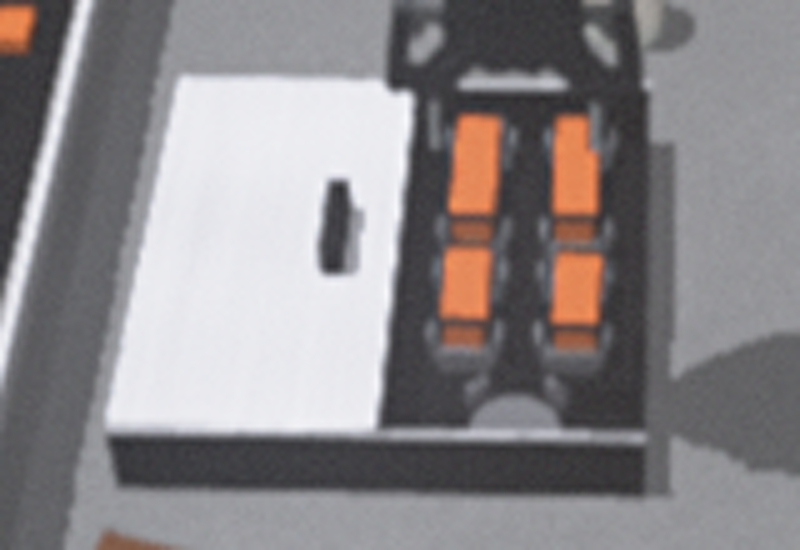

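```bash
python3 - <<'E'
from h import *
goto([0.5058,-0.125,0.17],-0.8)
E
```

```text
P [ 0.5058 -0.125   0.17  ] yaw -0.8 -> shift cm [ 8.17 -3.    5.17] rv [-0.     0.002 -0.003]
```

Request:
{"name": "step_arm", "arguments": {"targets": [[[4, -1.5, 2.5, 0, 0.002, -0.003, 1], [8.2, -3, 5.2, 0, 0.002, -0.003, 1], [8.2, -3, 5.2, 0, 0.002, -0.003, 1], [8.2, -3, 5.2, 0, 0.002, -0.003, 1], [8.2, -3, 5.2, 0, 0.002, -0.003, 1]]]}}

```text
clock: 32.2
position: [0.5061, -0.1253, 0.1697]
tool_rot: [-3.049, 1.57, 1.649]
force: [0.0, 0.3, 0.5]
grip_width: 0.0852
```

```bash
python3 - <<'E'
from h import *
s,im=wsnap('w18.png'); print(s['clock'],s['position'],s['force']); heye()
packs(s,im,.046)
E
```

```text
32.2 [ 0.50605894 -0.12533404  0.16971809] [0.04439164 0.2606463  0.52459325]
HE [-0.1202 -0.0009 -0.0761]
[304. 313.] [337. 369.] [ 0.5055 -0.2506] [56.4 27.1] 89.6
[388. 312.] [424. 382.] [ 0.5764 -0.2585] [71.7 26.8] 89.1
[298. 223.] [334. 266.] [ 0.5029 -0.1621] [35.7 27. ] 88.1
[395. 191.] [437. 269.] [ 0.5777 -0.1524] [62.9 27.3] 89.2
```

View pics/w18.png

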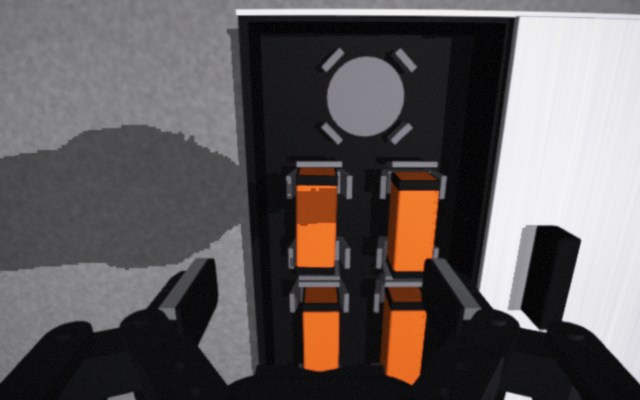

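```bash
python3 - <<'E'
from h import *
goto([0.5052,-0.149,0.053],-0.8)
E
```

```text
P [ 0.5052 -0.149   0.053 ] yaw -0.8 -> shift cm [11.71 -0.09  2.4 ] rv [ 0.    -0.001 -0.001]
```

Request:
{"name": "step_arm", "arguments": {"targets": [[[0, 0, 2.4, 0, 0, 0, 0.52], [2, -0.1, 2.4, 0, 0, 0, 0.52], [4, -0.1, 2.4, 0, 0, 0, 0.52], [7, -0.1, 2.4, 0, 0, 0, 0.52], [10, -0.1, 2.4, 0, 0, 0, 0.52], [11.6, -0.1, 2.4, 0, 0, 0, 0.52], [11.7, -0.1, 2.4, 0, 0, 0, 0.52], [11.7, -0.1, 2.4, 0, 0, 0, 0.25], [11.7, -0.1, 2.4, 0, 0, 0, 0], [11.7, -0.1, 2.4, 0, 0, 0, 0]]], "grip_force": 40}}

```text
clock: 33.25
position: [0.5057, -0.1491, 0.0541]
tool_rot: [1.632, 1.568, 0.047]
force: [-0.5, -0.2, -0.4]
grip_width: 0.0288
```

Request:
{"name": "step_arm", "arguments": {"targets": [[[-0.3, 0.05, 0, 0, 0, 0, 0], [-0.6, 0.05, 0.1, 0, 0, 0, 0], [-0.6, 0.05, 0.2, 0, 0, 0, 0], [-0.6, 0.05, 0.2, 0, 0, 0, 0]]]}}

```text
clock: 33.65
position: [0.5062, -0.1514, 0.0603]
tool_rot: [1.578, 1.568, -0.007]
force: [0.3, -0.1, -2.4]
grip_width: 0.0289
```

```bash
python3 - <<'E'
from h import *
s,im=wsnap('w19.png'); print(s['clock'],s['position'],s['force'])
print([(i,int(v)) for i,v in enumerate(im[60:260,310:330].max(2).mean(1),60)][::1])
E
```

```text
33.65 [ 0.50621914 -0.15137769  0.06034926] [ 0.30159493 -0.13741276 -2.37070457]
[(60, 53), (61, 53), (62, 52), (63, 52), (64, 53), (65, 53), (66, 53), (67, 53), (68, 53), (69, 53), (70, 53), (71, 53), (72, 53), (73, 53), (74, 53), (75, 53), (76, 53), (77, 53), (78, 54), (79, 53), (80, 53), (81, 54), (82, 58), (83, 65), (84, 69), (85, 74), (86, 82), (87, 91), (88, 101), (89, 109), (90, 115), (91, 118), (92, 114), (93, 106), (94, 96), (95, 87), (96, 78), (97, 70), (98, 60), (99, 51), (100, 46), (101, 42), (102, 41), (103, 40), (104, 41), (105, 43), (106, 45), (107, 46), (108, 47), (109, 48), (110, 50), (111, 51), (112, 50), (113, 50), (114, 53), (115, 54), (116, 54), (117, 54), (118, 54), (119, 55), (120, 54), (121, 54), (122, 55), (123, 54), (124, 54), (125, 55), (126, 54), (127, 54), (128, 54), (129, 54), (130, 54), (131, 54), (132, 55), (133, 54), (134, 54), (135, 53), (136, 54), (137, 54), (138, 54), (139, 54), (140, 54), (141, 51), (142, 41), (143, 36), (144, 35), (145, 35), (146, 32), (147, 31), (148, 38), (149, 112), (150, 209), (151, 231), (152, 233), (153, 233), (154, 233), 
[... 534 characters left out ...]
 46), (202, 62), (203, 212), (204, 255), (205, 255), (206, 255), (207, 255), (208, 255), (209, 255), (210, 255), (211, 255), (212, 255), (213, 255), (214, 255), (215, 255), (216, 255), (217, 255), (218, 255), (219, 255), (220, 255), (221, 255), (222, 255), (223, 255), (224, 255), (225, 255), (226, 255), (227, 255), (228, 255), (229, 255), (230, 255), (231, 255), (232, 255), (233, 255), (234, 255), (235, 255), (236, 255), (237, 255), (238, 255), (239, 255), (240, 255), (241, 255), (242, 255), (243, 255), (244, 255), (245, 255), (246, 255), (247, 253), (248, 246), (249, 240), (250, 239), (251, 239), (252, 239), (253, 239), (254, 239), (255, 239), (256, 239), (257, 239), (258, 239), (259, 239)]
```

View pics/w19.png

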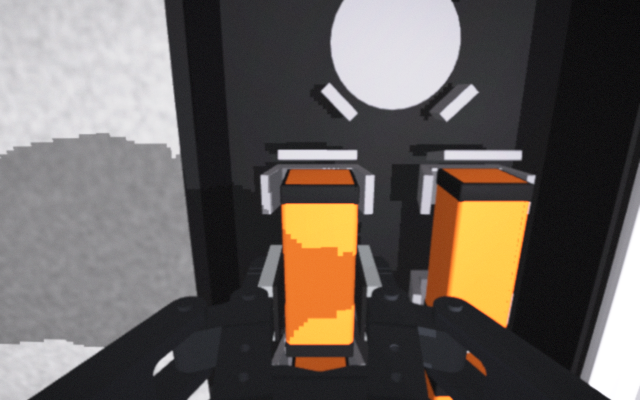

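Request:
{"name": "step_arm", "arguments": {"targets": [[[0.2, -0.1, 0.06, 0, 0, 0, 0], [0.5, -0.1, 0.06, 0, 0, 0, 0], [0.7, -0.1, 0.06, 0, 0, 0, 0], [0.8, -0.1, 0.06, 0, 0, 0, 0], [0.8, -0.1, 0.06, 0, 0, 0, 0]]]}}

```text
clock: 34.2
position: [0.505, -0.152, 0.0538]
tool_rot: [1.14, 1.568, -0.445]
force: [-15.8, 3.6, 52.6]
grip_width: 0.0292
```

Request:
{"name": "step_arm", "arguments": {"targets": [[[-0.15, -0.1, 0, 0, 0, 0, 0], [-0.15, -0.1, 0, 0, 0, 0, 0], [-0.15, -0.1, 0, 0, 0, 0, 0]]]}}

```text
clock: 34.5
position: [0.504, -0.1519, 0.055]
tool_rot: [1.158, 1.568, -0.427]
force: [-0.6, -0.7, -1.4]
grip_width: 0.0293
```

Request:
{"name": "step_arm", "arguments": {"targets": [[[0.08, 0, 0, 0, 0, 0, 0], [0.08, 0, 0, 0, 0, 0, 0]]]}}

```text
clock: 34.7
position: [0.504, -0.1519, 0.0541]
tool_rot: [1.129, 1.569, -0.455]
force: [-1.4, -0.1, 3.2]
grip_width: 0.0287
```

Request:
{"name": "step_arm", "arguments": {"targets": [[[0, 0, 0, 0, 0, 0, 0.48], [0, 0, 0, 0, 0, 0, 0.48], [0, 0, 0, 0, 0, 0, 0.48], [-3, 0, 0, 0, 0, 0, 0.5], [-7, 0, 0, 0, 0, 0, 0.6], [-12, 1, -1, 0, 0, 0, 1], [-16, 3, -4, 0, 0, 0, 1], [-20, 3.5, -8, 0, 0, 0, 1], [-20, 3.5, -8, 0, 0, 0, 1], [-20, 3.5, -8, 0, 0, 0, 1]]]}}

```text
clock: 35.7
position: [0.5403, -0.071, 0.2551]
tool_rot: [1.32, 1.566, -0.263]
force: [0.3, -0.3, -0.7]
grip_width: 0.0853
```

```bash
cat >> h.py <<'E'
def orange(im):
    h=cv2.cvtColor(im,cv2.COLOR_RGB2HSV); V=h[...,2]; return (h[...,0]>=9)&(h[...,0]<=24)&(h[...,1]>150)&(V>200)
E
python3 - <<'E'
from h import *
s,im=wsnap('w20.png'); print(s['clock'],s['position'],s['force']); heye()
packs(s,im,.046)
goto([0.43,0.32,0.25],89)
cv2.imwrite('pics/c20.png',cv2.resize(im[90:380,220:420],None,fx=2,fy=2,interpolation=cv2.INTER_CUBIC)[:,:,::-1])
E
```

```text
35.7 [ 0.54033457 -0.0709676   0.25514014] [ 0.28081751 -0.34375458 -0.65669212]
HE [-0.1202 -0.0009 -0.0761]
[340. 308.] [366. 366.] [ 0.5765 -0.262 ] [78.3 27.7] 89.3
[276. 308.] [302. 366.] [ 0.5058 -0.261 ] [78.3 28.2] 89.4
[342. 220.] [371. 276.] [ 0.578  -0.1523] [63.  28.4] 89.2
[270. 220.] [298. 276.] [ 0.5044 -0.1512] [63.1 28.5] 88.9
P [0.43 0.32 0.25] yaw 89 -> shift cm [  0.29 -11.49 -39.09] rv [-1.567  0.003 -0.   ]
```

View pics/c20.png

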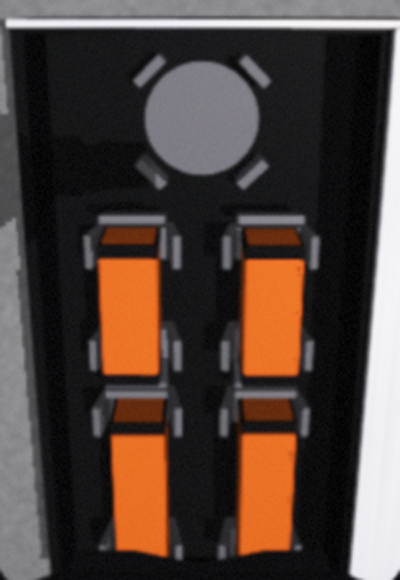

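Request:
{"name": "step_arm", "arguments": {"targets": [[[0.3, -11.5, -39, -1.567, 0, 0, 1], [0.3, -11.5, -39, -1.567, 0, 0, 1], [0.3, -11.5, -39, -1.567, 0, 0, 1], [0.3, -11.5, -39, -1.567, 0, 0, 1], [0.3, -11.5, -39, -1.567, 0, 0, 1], [0.3, -11.5, -39, -1.567, 0, 0, 1], [0.3, -11.5, -39, -1.567, 0, 0, 1], [0.3, -11.5, -39, -1.567, 0, 0, 1], [0.3, -11.5, -39, -1.567, 0, 0, 1], [0.3, -11.5, -39, -1.567, 0, 0, 1]]], "grip_force": 50}}

```text
clock: 36.75
position: [0.4291, 0.3195, 0.248]
tool_rot: [-1.778, 1.569, -1.855]
force: [0.3, -0.3, 0.0]
grip_width: 0.0851
```

Request:
{"name": "step_arm", "arguments": {"targets": [[[0, 0, 0, -0.06, 0, 0, 1], [0, 0, 0, -0.06, 0, 0, 1], [0, 0, 0, -0.06, 0, 0, 1]]]}}

```text
clock: 37.05
position: [0.4294, 0.3183, 0.2468]
tool_rot: [-2.169, 1.567, -2.19]
force: [0.1, -0.3, 0.5]
grip_width: 0.0852
```

```bash
python3 - <<'E'
from h import *
s,im=wsnap('w21.png'); print(s['clock'],s['position'],s['qpos'].round(2),bot.observe()['position']); heye()
E
```

```text
37.05 [0.42940715 0.31828535 0.24684052] [-0.11  0.51 -0.88  1.81  0.46  1.04  0.38] [0.42939656 0.31854304 0.24719156]
HE [-0.1202  0.002  -0.0751]
```

View pics/w21.png

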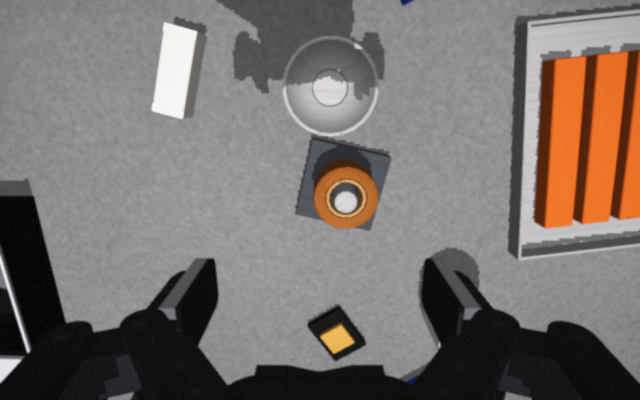

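```bash
python3 - <<'E'
from h import *
s=pickle.load(open('pics/w21.pkl','rb')); im=cv2.imread('pics/w21.png')[:,:,::-1].copy()
h=cv2.cvtColor(im,cv2.COLOR_RGB2HSV)
for y,x in [(180,345),(220,345),(186,346),(202,345),(175,345)]: print((x,y),h[y,x])
m=(h[...,0]>=6)&(h[...,0]<=20)&(h[...,1]>170)&(h[...,2]>150); m[:,:300]=0;m[:,400:]=0;m[:150]=0;m[240:]=0
for c in blobs(m,200):
    P=plane('wrist',c,.052,s)[:,:2]; (x,y),r=cv2.minEnclosingCircle((P*1000).astype(np.float32)); print('roll',c.min(0),c.max(0),x,y,r)
m=(h[...,1]<140)&(h[...,2]>180); m[:,:320]=0;m[:,372:]=0;m[:170]=0;m[225:]=0
for c in blobs(m,20):
    for z in (.052,.067):
        P=plane('wrist',c,z,s)[:,:2]; (x,y),r=cv2.minEnclosingCircle((P*1000).astype(np.float32)); print(c.min(0),c.max(0),z,x,y,r)
cv2.imwrite('pics/c21.png',cv2.resize(im[130:250,280:410],None,fx=4.5,fy=4.5,interpolation=cv2.INTER_CUBIC)[:,:,::-1])
goto([.4494,.3396,.042],89)
E
```

```text
(345, 180) [ 17 131 205]
(345, 220) [ 14 188 186]
(346, 186) [160   9  81]
(345, 202) [144   6 216]
(345, 175) [ 13 193 188]
roll [314. 168.] [377. 227.] 451.4422607421875 341.8349914550781 29.688222885131836
[335. 192.] [355. 211.] 0.052 454.77874755859375 341.3993835449219 10.009760856628418
[335. 192.] [355. 211.] 0.067 450.0394287109375 340.389892578125 9.533393859863281
[327. 180.] [365. 216.] 0.052 451.4308776855469 341.914306640625 18.413110733032227
[327. 180.] [365. 216.] 0.067 446.850830078125 340.8803405761719 17.53684425354004
P [0.4494 0.3396 0.042 ] yaw 89 -> shift cm [20.51  2.21  1.99] rv [-0.003 -0.002  0.003]
```

View pics/c21.png

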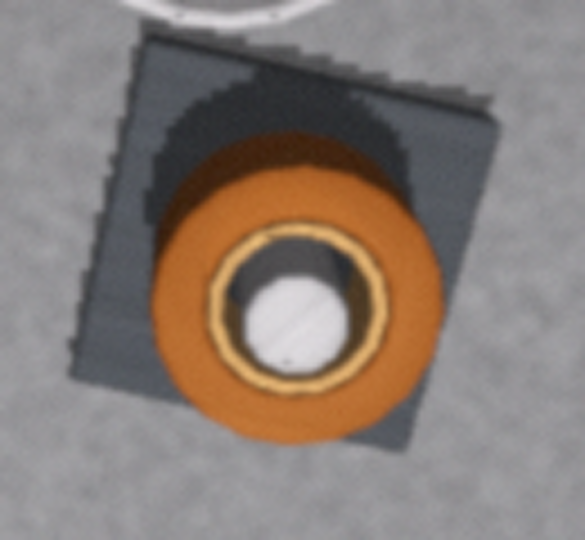

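Request:
{"name": "step_arm", "arguments": {"targets": [[[4, 2.4, 2.2, 0, 0, 0, 1], [9, 2.4, 2.2, 0, 0, 0, 1], [13, 2.4, 2.2, 0, 0, 0, 1], [16, 2.4, 2.2, 0, 0, 0, 1], [19, 2.4, 2.2, 0, 0, 0, 1], [20.6, 2.4, 2.2, 0, 0, 0, 1], [20.6, 2.4, 2.2, 0, 0, 0, 1], [20.6, 2.4, 2.2, 0, 0, 0, 0.5], [20.6, 2.4, 2.2, 0, 0, 0, 0.5], [20.6, 2.4, 2.2, 0, 0, 0, 0.5]]], "grip_force": 60}}

```text
clock: 38.1
position: [0.4522, 0.342, 0.0429]
tool_rot: [-1.338, 1.569, -1.359]
force: [-1.6, -0.8, 10.2]
grip_width: 0.0595
```

Request:
{"name": "step_arm", "arguments": {"targets": [[[0, 0, 0, 0, 0, 0, 0.2], [0, 0, 0, 0, 0, 0, 0]]]}}

```text
clock: 38.3
position: [0.4528, 0.3422, 0.044]
tool_rot: [-0.393, 1.569, -0.414]
force: [0.2, 0.1, -1.5]
grip_width: 0.0595
```

Request:
{"name": "step_arm", "arguments": {"targets": [[[-2, 0, 0, 0, 0, 0, 0], [-5, 0, 0, 0, 0, 0, 0], [-8, 0, 0, 0, 0, 0, 0], [-12, 0, 0, 0, 0, 0, 0], [-15.5, 0, 0, 0, 0, 0, 0], [-15.5, 0, 0, 0, 0, 0, 0], [-15.5, 0, 0, 0, 0, 0, 0]]]}}

```text
clock: 39.0
position: [0.4529, 0.3421, 0.1995]
tool_rot: [-0.139, 1.567, -0.161]
force: [-0.1, -0.6, -2.7]
grip_width: 0.0594
```

```bash
python3 - <<'E'
from h import *
s,im=wsnap('w22.png'); print(s['clock'],s['position'],s['grip_width'],s['force'])
goto([.5427,-.055,.2],-0.8)
E
```

```text
39.0 [0.45286493 0.34213745 0.19954623] 0.05940816024146006 [-0.05726365 -0.55665149 -2.72658829]
P [ 0.5427 -0.055   0.2   ] yaw -0.8 -> shift cm [ -0.06 -39.48   9.88] rv [ 1.563  0.003 -0.   ]
```

View pics/w22.png

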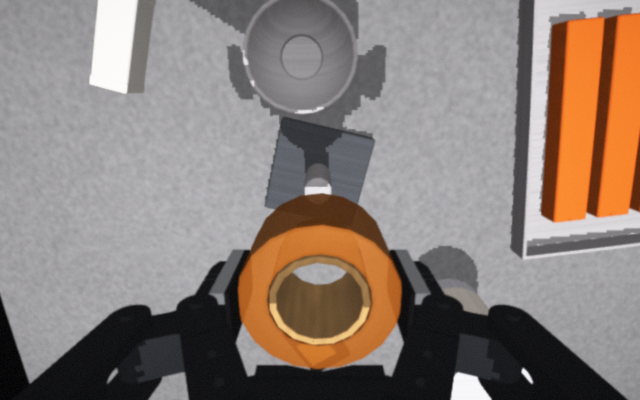

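Request:
{"name": "step_arm", "arguments": {"targets": [[[0, -39.5, 9.9, 1.563, 0, 0, 0], [0, -39.5, 9.9, 1.563, 0, 0, 0], [0, -39.5, 9.9, 1.563, 0, 0, 0], [0, -39.5, 9.9, 1.563, 0, 0, 0], [0, -39.5, 9.9, 1.563, 0, 0, 0], [0, -39.5, 9.9, 1.563, 0, 0, 0], [0, -39.5, 9.9, 1.563, 0, 0, 0], [0, -39.5, 9.9, 1.563, 0, 0, 0], [0, -39.5, 9.9, 1.563, 0, 0, 0], [0, -39.5, 9.9, 1.563, 0, 0, 0]]]}}

```text
clock: 40.05
position: [0.5424, -0.0579, 0.1978]
tool_rot: [-0.279, 1.569, -1.81]
force: [0.4, 0.8, -2.6]
grip_width: 0.0594
```

```bash
python3 - <<'E'
from h import *
s=bot.observe(); print(s['grip_width'],s['force'])
goto([.5427,-.055,.13],-0.8)
p=pickle.load(open('pics/w22.pkl','rb'));Ti=np.linalg.inv(T0(p)); P=plane('wrist',[(319,299)],.2085,p); print(P@Ti[:3,:3].T+Ti[:3,3])
E
```

```text
0.05936737777483405 [ 0.36247351  0.83182359 -2.61764091]
P [ 0.5427 -0.055   0.13  ] yaw -0.8 -> shift cm [ 6.78  0.04 -0.3 ] rv [0.054 0.002 0.   ]
[[-0.00896077 -0.0001217  -0.00213164]]
```

Request:
{"name": "step_arm", "arguments": {"targets": [[[2, 0.04, -0.1, 0.054, 0.002, 0, 0], [5, 0.04, -0.1, 0.054, 0.002, 0, 0], [6.8, 0.04, -0.1, 0.054, 0.002, 0, 0], [6.8, 0.04, -0.1, 0.054, 0.002, 0, 0], [6.8, 0.04, -0.1, 0.054, 0.002, 0, 0]]]}}

```text
clock: 40.55
position: [0.5424, -0.0568, 0.1295]
tool_rot: [-1.709, 1.569, 2.989]
force: [0.1, 0.2, -1.9]
grip_width: 0.0594
```

```bash
python3 - <<'E'
from h import *
s,im=wsnap('w23.png'); print(s['clock'],s['position'],s['grip_width'],s['force'])
goto([.5427,-.057,.037],-0.8)
E
```

```text
40.55 [ 0.54241919 -0.05681073  0.12946139] 0.05941193195057706 [ 0.12915063  0.19046163 -1.89731129]
P [ 0.5427 -0.057   0.037 ] yaw -0.8 -> shift cm [ 9.31 -0.01  0.01] rv [-0.    -0.     0.001]
```

View pics/w23.png

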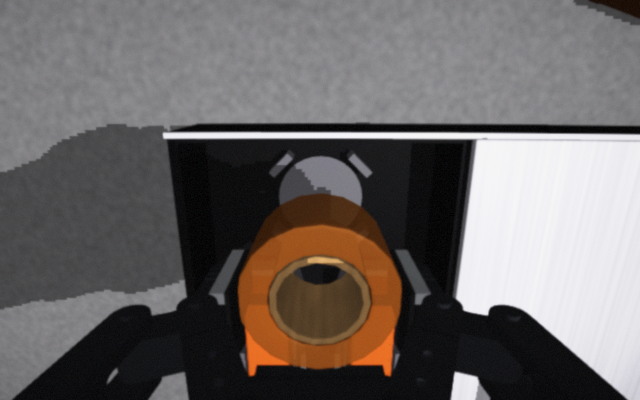

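Request:
{"name": "step_arm", "arguments": {"targets": [[[3, 0, 0, 0, 0, 0, 0], [5.5, 0, 0, 0, 0, 0, 0], [7.5, 0, 0, 0, 0, 0, 0], [8.5, 0, 0, 0, 0, 0, 0], [9, 0, 0, 0, 0, 0, 0], [9.1, 0, 0, 0, 0, 0, 0], [9.1, 0, 0, 0, 0, 0, 0]]]}}

```text
clock: 41.3
position: [0.5433, -0.0569, 0.0399]
tool_rot: [1.692, 1.57, 0.107]
force: [-0.3, -0.3, -1.3]
grip_width: 0.0591
```

Request:
{"name": "step_arm", "arguments": {"targets": [[[0.1, 0, 0, 0, 0, 0, 0], [0.2, 0, 0, 0, 0, 0, 0]]]}}

```text
clock: 41.5
position: [0.5437, -0.057, 0.0386]
tool_rot: [1.556, 1.569, -0.03]
force: [-0.7, 0.4, -2.0]
grip_width: 0.0597
```

Request:
{"name": "step_arm", "arguments": {"targets": [[[0.1, -0.05, 0, 0, 0, 0, 0], [0.2, -0.05, 0, 0, 0, 0, 0], [0.25, -0.05, 0, 0, 0, 0, 0]]]}}

```text
clock: 41.8
position: [0.5434, -0.0571, 0.0369]
tool_rot: [1.319, 1.569, -0.267]
force: [-5.9, 0.1, 29.4]
grip_width: 0.0592
```

Request:
{"name": "step_arm", "arguments": {"targets": [[[-0.1, 0, 0, 0, 0, 0, 1], [-0.1, 0, 0, 0, 0, 0, 1], [-0.1, 0, 0, 0, 0, 0, 1], [-3, 0, 0, 0, 0, 0, 1], [-8, 0, 0, 0, 0, 0, 1], [-13, 0, -2, 0, 0, 0, 1], [-18, 0, -5, 0, 0, 0, 1], [-22, 0, -5, 0, 0, 0, 1], [-22, 0, -5, 0, 0, 0, 1], [-22, 0, -5, 0, 0, 0, 1]]]}}

```text
clock: 42.8
position: [0.544, -0.0069, 0.2579]
tool_rot: [1.361, 1.566, -0.224]
force: [-0.7, -0.8, -0.0]
grip_width: 0.0853
```

```bash
python3 - <<'E'
from h import *
s,im=wsnap('w24.png'); print(s['clock'],s['position'],s['force'])
packs(s,im,.046)
snap('top','t24.png');_,si=snap('side','s24.png'); cv2.imwrite('pics/cs24.png',cv2.resize(si[130:400,210:450],None,fx=2.2,fy=2.2,interpolation=cv2.INTER_CUBIC)[:,:,::-1])
E
```

```text
42.8 [ 0.5440282  -0.00694845  0.2578616 ] [-0.6544719  -0.82997872 -0.04029643]
[339. 276.] [365. 326.] [ 0.5783 -0.1527] [63.5 28.1] -89.9
[270. 276.] [297. 326.] [ 0.5043 -0.1514] [62.9 28.7] 89.0
```

View pics/w24.png

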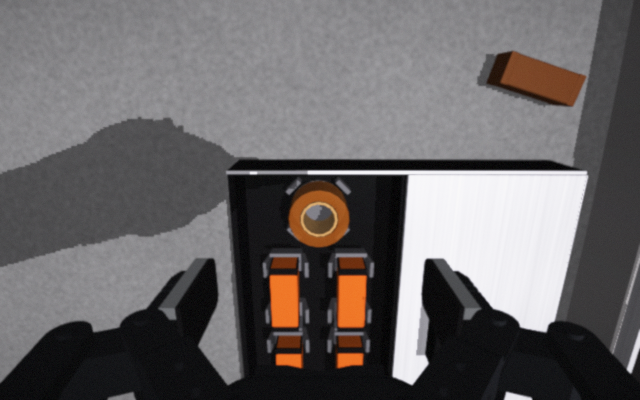

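View pics/cs24.png

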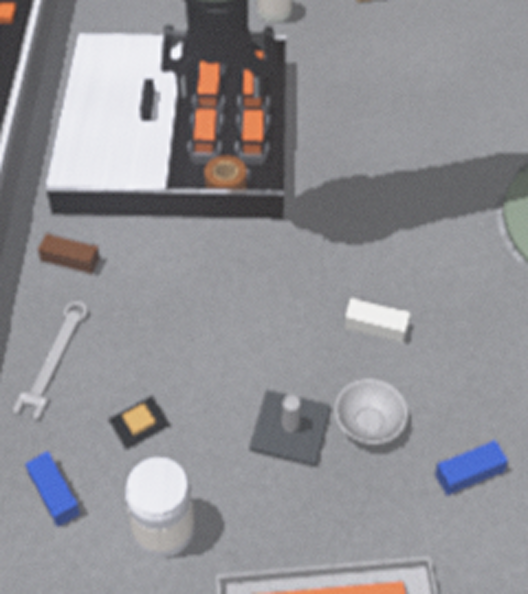

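```bash
python3 - <<'E'
from h import *
goto([.62,-.12,.33],-0.8)
E
```

```text
P [ 0.62 -0.12  0.33] yaw -0.8 -> shift cm [-7.42  7.85 11.16] rv [-0.001  0.001 -0.   ]
```

Request:
{"name": "step_arm", "arguments": {"targets": [[[-4, 3, 4, 0, 0, 0, 1], [-7.4, 6, 8, 0, 0, 0, 1], [-7.4, 7.8, 11.2, 0, 0, 0, 1], [-7.4, 7.8, 11.2, 0, 0, 0, 1], [-7.4, 7.8, 11.2, 0, 0, 0, 1], [-7.4, 7.8, 11.2, 0, 0, 0, 1]]]}}

```text
clock: 43.55
position: [0.6189, -0.1194, 0.3285]
tool_rot: [-1.717, 1.569, 2.981]
force: [0.1, 0.2, -0.3]
grip_width: 0.0855
```

```bash
python3 - <<'E'
from h import *
s,im=wsnap('w25.png'); print(s['clock'],s['position'],bot.observe()['position'])
packs(s,im,.046)
m=im.max(2)<70; m[:, :360]=0; m[:,480:]=0; m[:120]=0;m[250:]=0
for c in blobs(m,200):
    P=plane('wrist',c,0.087,s); print(c.min(0),c.max(0),rectw(P))
goto([.667,-.1755,.14],-0.8); goto([.667,-.1755,.091],-0.8)
E
```

```text
43.55 [ 0.61886119 -0.11942448  0.32845132] [ 0.61883456 -0.11906827  0.32881464]
[220. 241.] [246. 308.] [ 0.5058 -0.2709] [97.1 28.2] 89.4
[277. 240.] [300. 308.] [ 0.5769 -0.271 ] [98.2 28.6] 89.2
[274. 160.] [298. 211.] [ 0.5782 -0.1524] [62.6 28.7] 89.2
[360. 181.] [370. 243.] (array([ 0.66736719, -0.17282794]), array([71.90770721, 10.79423237]), -88.88961172103882)
P [ 0.667  -0.1755  0.14  ] yaw -0.8 -> shift cm [18.87  4.92  5.58] rv [ 0.    -0.     0.002]
P [ 0.667  -0.1755  0.091 ] yaw -0.8 -> shift cm [23.77  4.93  5.58] rv [ 0.    -0.     0.002]
```

View pics/w25.png

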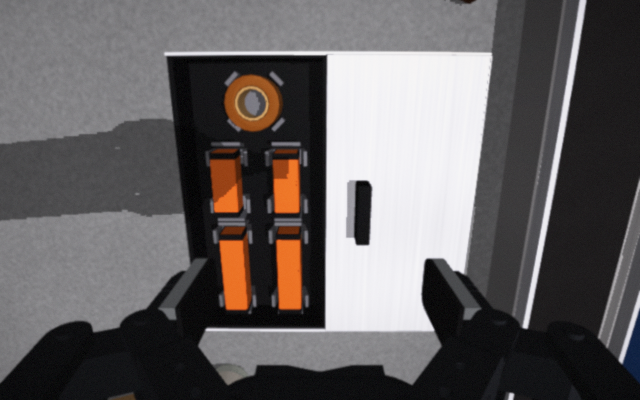

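Request:
{"name": "step_arm", "arguments": {"targets": [[[5, 2, 2, 0, 0, 0, 1], [10, 4.8, 5.3, 0, 0, 0, 1], [15, 4.8, 5.3, 0, 0, 0, 1], [19, 4.8, 5.3, 0, 0, 0, 1], [22, 4.8, 5.3, 0, 0, 0, 1], [23.6, 4.8, 5.3, 0, 0, 0, 1], [23.6, 4.8, 5.3, 0, 0, 0, 1], [23.6, 4.8, 5.3, 0, 0, 0, 0], [23.6, 4.8, 5.3, 0, 0, 0, 0], [23.6, 4.8, 5.3, 0, 0, 0, 0]]], "grip_force": 40}}

```text
clock: 44.6
position: [0.6666, -0.1728, 0.0947]
tool_rot: [1.132, 1.57, -0.452]
force: [0.7, -0.6, 0.3]
grip_width: 0.0442
```

Request:
{"name": "step_arm", "arguments": {"targets": [[[0, 0, 0, 0, 0, 0, 0], [0, 0, 0, 0, 0, 0, 0], [0, 0, 0, 0, 0, 0, 0]]]}}

```text
clock: 44.9
position: [0.6661, -0.1729, 0.096]
tool_rot: [0.201, 1.57, -1.384]
force: [-10.5, 1.1, 17.9]
grip_width: 0.0149
```

Request:
{"name": "step_arm", "arguments": {"targets": [[[0, -2, 0, 0, 0, 0, 0], [0, -5, 0, 0, 0, 0, 0], [0, -8, 0, 0, 0, 0, 0], [0, -11, 0, 0, 0, 0, 0], [0, -14, 0, 0, 0, 0, 0], [0, -15.5, 0, 0, 0, 0, 0], [0, -16.3, 0, 0, 0, 0, 0], [0, -16.6, 0, 0, 0, 0, 0], [0, -16.6, 0, 0, 0, 0, 0]]]}}

```text
clock: 45.8
position: [0.5003, -0.1704, 0.096]
tool_rot: [-0.091, 1.57, -1.676]
force: [-1.7, 3.1, -1.2]
grip_width: 0.0145
```

Request:
{"name": "step_arm", "arguments": {"targets": [[[0, -0.2, 0, 0, 0, 0, 0], [0, -0.4, 0, 0, 0, 0, 0], [0, -0.5, 0, 0, 0, 0, 0], [0, -0.5, 0, 0, 0, 0, 0]]]}}

```text
clock: 46.2
position: [0.496, -0.1704, 0.0961]
tool_rot: [1.032, 1.569, -0.552]
force: [5.2, 0.7, -8.8]
grip_width: 0.0148
```

Request:
{"name": "step_arm", "arguments": {"targets": [[[0, -0.2, 0, 0, 0, 0, 0], [0, -0.3, 0, 0, 0, 0, 0], [0, -0.3, 0, 0, 0, 0, 0]]]}}

```text
clock: 46.5
position: [0.4957, -0.1703, 0.0962]
tool_rot: [1.501, 1.564, -0.083]
force: [20.2, -1.0, -25.5]
grip_width: 0.0151
```

Request:
{"name": "step_arm", "arguments": {"targets": [[[0, 0, 0, 0, 0, 0, 1], [0, 0, 0, 0, 0, 0, 1], [0, 0, 0, 0, 0, 0, 1], [0, 0, 0, 0, 0, 0, 1], [-4, 0, 0, 0, 0, 0, 1], [-9, 0, 0, 0, 0, 0, 1], [-14, 0, 0, 0, 0, 0, 1], [-19, 0, -2, 0, 0, 0, 1], [-24, 0, -5, 0, 0, 0, 1], [-24, 0, -5, 0, 0, 0, 1]]]}}

```text
clock: 47.5
position: [0.4959, -0.1178, 0.3408]
tool_rot: [1.45, 1.558, -0.132]
force: [0.6, 0.9, -0.5]
grip_width: 0.0854
```

Request:
{"name": "step_arm", "arguments": {"targets": [[[0, 0, 0, 0, 0, 0, 1], [0, 0, 0, 0, 0, 0, 1]]]}}

```text
clock: 47.7
position: [0.4957, -0.1181, 0.3403]
tool_rot: [1.421, 1.558, -0.161]
force: [0.9, -0.9, -0.6]
grip_width: 0.0854
```

```bash
python3 - <<'E'
from h import *
s,im=wsnap('w26.png'); print(s['clock'],s['position'],s['force'])
snap('top','t26.png');_,si=snap('side','s26.png')
E
```

```text
47.7 [ 0.49569795 -0.11812663  0.34034972] [ 0.86320817 -0.93582925 -0.6248548 ]
```

View pics/w26.png

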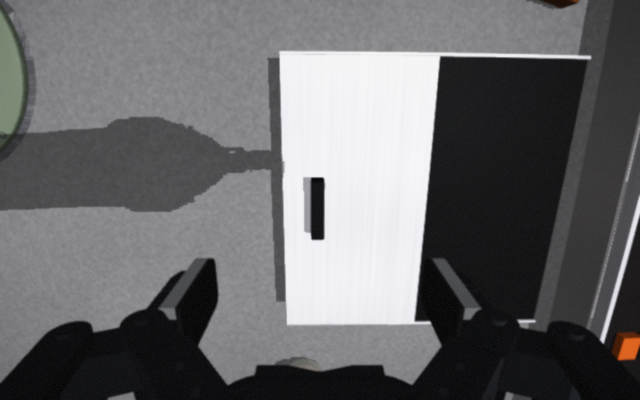

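View pics/s26.png

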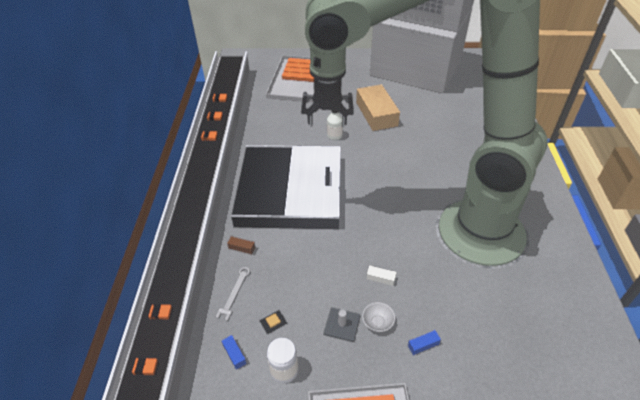

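```bash
python3 - <<'E'
from h import *
print(bot.job_done(), bot.observe()['clock'])
E
```

```text
the job is handed in; nothing more can be done
the job is handed in; nothing more can be done
```

The case is made up and handed in at about 48 s of the 208 s allowed.

- **Cover, opening:** it started about 2 cm open. I slid it to its +x stop, where it resisted at about 16 N.
- **Packs:** all four were there. Two long and two short packs now lie one to a cradle of their own length.
- **Tape roll:** I lifted it straight off the spindle and set it flat in the round nest.
- **Cover, closing:** I slid it home against its front stop. It travelled 170 mm and resisted at about 20 N. I then let go and withdrew.

**Last checks**
- The wrist view before closing showed the roll flat in the nest. The packs were within about 2 mm of the cradle centres and of equal size in the view.
- After closing, the wrist and side views showed the cover flush at the front. I saw no bystander out of place.

**Trouble and disagreements**
- The near short pack first settled about 3 mm off in its cradle. I re-gripped and re-seated it, pressing to about 53 N at the wrist before backing off. It then lined up with the others.
- The top camera read about 6 mm off along y against the wrist and side cameras, so I did not use it for positions.
- The reported wrist calibration shifted by about 4 mm with tool orientation. I used a fixed, finger-centred value instead.
- I saw no grip slackening. The near short pack's 3 mm shift may have been the knock, but I could not tell.

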